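# Lock the stock bars in the bench tray

## Task

Put the day's work away: lay every metal stock bar flat in the tray, then push the retaining bolt fully home into its keeper over them. Then pick up the screw key and swing it in the fingers until its blade hangs straight down by pressing the blade against the bench block, and with the key (not the fingers) turn both lock screws clockwise to their stops. Last, stand the key blade down in the tool pot, let go, and leave the other things on the bench where they are.

Things in the scene. Friction and masses are not known exactly. Their poses are not given: they have to be found in the camera images.
- bar1: one of two to four alike bright metal stock bars, 100 x 20 x 16 mm (x, y, z), lying on the bench, about 0.3 kg; may be absent. Origin: centre of its underside; x along its length.
- bar2: one of two to four alike bright metal stock bars, 100 x 20 x 16 mm (x, y, z), lying on the bench, about 0.3 kg; may be absent. Origin: centre of its underside; x along its length.
- bar3: one of two to four alike bright metal stock bars, 100 x 20 x 16 mm (x, y, z), lying on the bench, about 0.3 kg; may be absent. Origin: centre of its underside; x along its length.
- bar4: one of two to four alike bright metal stock bars, 100 x 20 x 16 mm (x, y, z), lying on the bench, about 0.3 kg; may be absent. Origin: centre of its underside; x along its length.
- rack: the fixed open wooden tray, 130 (x) by 220 (y) mm outside, inside 120 x 210, walls 30 mm high, inner floor 5 mm above the bench. Origin: centre of its underside, on the bench; x points away from the robot, y to the left, along the bolt's travel. Bars fit side by side, along x, e.g. at y = -66, -22, 22, 66 mm. At each end (+y, -y) stands a steel bracket with a bolt channel and a lock screw.
- keeper (a point): the keeper: centre of the channel on the left bracket, on the bolt's line, 38 mm above the bench, 145 mm along the tray's +y from its origin. Both brackets are 130 (x) x 50 (y) mm and 33 mm high; the channel strips rise to 45 mm at x = 13 to 21 mm either side of the bolt's line, the keeper's bridge to 49 mm. The lock screws stand at x = -43, y = +135 and -135 mm in the tray's frame.
- bolt (a joint): slide of the flat steel retaining bolt, 24 x 305 x 8 mm, underside 34 mm and top 42 mm above the bench, on the tray's middle line (x = 0): 0 = drawn right back to the right, 0.285 m = against the stop, its tip fully in the keeper. It starts at 0 to 0.02, moves along the tray's +y, slides with about 2 N of friction and stays where it is left.
- bolt_knob (a point): a point on the axis of the bolt's upright round knob, 16 mm in diameter, 85 mm above the bench at its top and standing on the bolt's top (42 mm); the point is 85 mm above the bench, at the knob's top. It moves with the bolt.
- left_screw (a joint): turn of the captive brass lock screw at the tray's left (+y), at the keeper end: starts at 0 to 0.15 rad, turns clockwise seen from above to its stop at 1.25 rad (locked). Friction about 0.03 N m; stays where it is left.
- left_slot (a point): the slotted head on top of the left lock screw (round 38 mm flange below it), turning with it. The point lies on the screw's axis, at the slot's floor, 41 mm above the bench; x along the slot. The slot is 9 mm wide, 30 mm long, open at both ends, 12 mm deep (top of the head 53 mm above the bench).
- right_screw (a joint): turn of the captive brass lock screw at the tray's right (-y) end: starts at 0 to 0.15 rad, turns clockwise seen from above to its stop at 1.25 rad (locked). Friction about 0.03 N m; stays where it is left.
- right_slot (a point): the slotted head on top of the right lock screw (round 38 mm flange below it), turning with it. The point lies on the screw's axis, at the slot's floor, 41 mm above the bench; x along the slot. The slot is 9 mm wide, 30 mm long, open at both ends, 12 mm deep (top of the head 53 mm above the bench).
- key: the screw key, 0.18 kg: a square dark wooden handle, 75 x 26 x 26 mm, with a flat steel blade 20 mm wide, 5 mm thick and 80 mm long. It starts lying on the bench, blade flat. Origin: centre of the handle (13 mm up when lying); x along the key towards the blade, y across the blade's width, z through its thickness. Handle from x = -37 to 37 mm, blade to 117 mm; balances at about x = 10 mm.
- key_tip (a point): middle of the end of the key's blade (x = 117 mm in the key's frame). While the handle is held lightly (about 6 N of grip), a few newtons on the blade here swing the key in the fingers.
- block: the fixed bench block: a steel block on a wooden base, together 90 x 90 mm and 65 mm high with upright faces. Origin: centre of its underside, on the bench; its x points away from the robot, so the face nearest the robot is at x = -45 mm.
- pot: the fixed round metal tool pot, 90 mm high, about 70 mm across outside at the rim, wall 4 mm, bottom about 5 mm thick, empty. Origin: centre of its underside.
- hammer: bystander: a hammer lying beyond the tray, 260 mm long; leave it alone.
- cup: bystander: a paper coffee cup, 84 mm across and 120 mm high, beyond the tray; leave it alone.
- pliers: bystander: a pair of pliers, about 165 mm long, lying near the robot; leave it alone.
- burnisher: bystander: a round-handled burnisher, 170 mm long and 26 mm thick with a thin 6 mm round shank, lying near the tail of the bolt (not the key); leave it alone.
- dish: bystander: a small white ceramic dish, 90 mm across; leave it alone.
Mind the look-alikes: they are no part of the job. Leave any black, blue or yellow look-alike of the bar3 alone.

How it is judged:
On the way, in this order (a step that is already met when the one before it is completed fails the run):
1. all the bars lie flat in the tray, let go (x of bar1 in the frame of rack between -0.04 and 0.04 m and y of bar1 in the frame of rack between -0.107 and 0.107 m and z of each of bar1, bar2, bar3, bar4 in the frame of rack below 0.022 m and angle between bar1's own x axis and vertical between 1.45 and 1.69 rad and x of bar2 in the frame of rack between -0.04 and 0.04 m and y of bar2 in the frame of rack between -0.107 and 0.107 m and angle between bar2's own x axis and vertical between 1.45 and 1.69 rad and x of bar3 in the frame of rack between -0.04 and 0.04 m and y of bar3 in the frame of rack between -0.107 and 0.107 m and angle between bar3's own x axis and vertical between 1.45 and 1.69 rad and x of bar4 in the frame of rack between -0.04 and 0.04 m and y of bar4 in the frame of rack between -0.107 and 0.107 m and angle between bar4's own x axis and vertical between 1.45 and 1.69 rad and contact force between the fingers and bar1 below 0.1 N and contact force between the fingers and bar2 below 0.1 N and contact force between the fingers and bar3 below 0.1 N and contact force between the fingers and bar4 below 0.1 N), for 0.2 s.
2. the bolt is fully home in the keeper (value of joint bolt above 0.275 m), for 0.2 s.
3. the key, held in the fingers and pressed against the bench block, hangs blade down within 20 degrees of upright, clear of the bench (contact force between the fingers and key above 0.5 N and contact force between key and block above 0.3 N and angle between key's own x axis and vertical above 2.79 rad and height (world z) of key_tip above 0.004 m), for 0.1 s.
4. both lock screws are turned to their stops (value of joint each of left_screw, right_screw above 1.08 rad), for 0.2 s.
At the end, for the whole second after the job is handed in: All bars present lie level inside the tray (underside under 22 mm up), the bolt is within 10 mm of its stop, both screws are past 1.08 of 1.25 rad, and the key is at rest in the pot blade down, tip in the pot within 30 mm of bench height, leaning less than 48 degrees (all of step 4 and x of bar1 in the frame of rack between -0.04 and 0.04 m and y of bar1 in the frame of rack between -0.107 and 0.107 m and z of each of bar1, bar2, bar3, bar4 in the frame of rack below 0.022 m and angle between bar1's own x axis and vertical between 1.45 and 1.69 rad and x of bar2 in the frame of rack between -0.04 and 0.04 m and y of bar2 in the frame of rack between -0.107 and 0.107 m and angle between bar2's own x axis and vertical between 1.45 and 1.69 rad and x of bar3 in the frame of rack between -0.04 and 0.04 m and y of bar3 in the frame of rack between -0.107 and 0.107 m and angle between bar3's own x axis and vertical between 1.45 and 1.69 rad and x of bar4 in the frame of rack between -0.04 and 0.04 m and y of bar4 in the frame of rack between -0.107 and 0.107 m and angle between bar4's own x axis and vertical between 1.45 and 1.69 rad and value of joint bolt above 0.275 m and horizontal distance between key_tip and pot below 0.034 m and height (world z) of key_tip below 0.03 m and angle between key's own x axis and vertical above 2.3 rad and linear speed of key below 0.02 m/s); the robot touches nothing.
It fails at once if the fingers push on a lock screw's head with more than 4 N (contact force between the fingers and left_screw above 4 N or contact force between the fingers and right_screw above 4 N).
It fails at once if a bystander is moved more than 60 mm or the cup is tipped over (distance of any of hammer, cup, pliers, burnisher, dish from where it was at the start of the episode above 0.06 m or angle between cup's own z axis and vertical above 0.6 rad).
Of bar1, bar2, bar3, bar4 only 2 to 4 are there at a start; the rules pass over those that are not, and their reading is None.
At some moment in a run one of bar1, bar2, bar3, bar4, key may be knocked a few centimetres aside while the robot is not near it.
Once in a run the grip may slacken for a moment while it holds something.
It also fails if it takes over 210 s, if anything falls off the work surface, if the arm or the gripper's body presses on something with over 40 N, if the wrist force passes 120 N, or if a joint passes its speed limit or range.

## Robot

A 7-joint arm with a two-finger parallel gripper is mounted at the origin on the work surface. World frame = base frame: x ahead of the robot, y to its left, z up, the work surface at z = 0. Lengths are in m, angles in rad, forces in N, time in s.
With the tool pointing down it reaches from about 0.425 to 0.925 m from the base axis. Payload 6.8 kg.
Tool frame: the origin (TCP) lies on the front face of the gripper's body, between the roots of the fingers; the fingertips stand 73 mm ahead of it and the grasp point (between the pads) lies 54 mm ahead of it; z points along the fingers, y is the line along which they close (so a half turn about z gives the same grasp; the last joint's range is limited). The gripper opens to 85 mm and grips with 20 to 120 N. Pads are 22 mm wide; open, the fingers measure 114 mm over their backs; the gripper's body (76 mm by 85 mm) begins 54 mm behind the grasp point. The pads swing forward as they close: fully open they stand 13 mm farther back than shut.
Start: joints at [1.077, 0.477, 0.022, 1.555, -0.011, 1.109, -0.083], TCP at [0.254, -0.625, 0.304] pointing down, gripper open.
Joint ranges: [-2.96, 2.96], [-0.34, 2.1], [-1.41, 1.46], [0.24, 2.44], [-1.37, 4.51], [0.17, 1.92], [-2.96, 2.96]. Speed limits (rad/s): [2.39, 2.39, 3.14, 3.14, 3.14, 3.14, 3.14].

## Interface

Orientations are given as a unit quaternion [w, x, y, z].
In Python, from station import bot, optics gives the robot as it stands.
- The arm moves only by the tool drive_tool, never from a script. Its argument "deltas" is a list of rows, each an object with "gripper": the closure in counts, from 0 (fully open) to 255 (shut); "offset": the shift along the tool's x, y, z in units of 1000 mm (1.0 is 1000 mm), a list of three; "angular": the turn, a rotation vector about the tool's x, y, z in units of 45 degrees (1.0 is 45 degrees), a list of three. In form: [{"gripper": gripper, "offset": [dx, dy, dz], "angular": [rx, ry, rz]}, ...]. A call has 1 to 5 rows; each row is the pose to reach, as a shift and turn from the pose commanded when the call began, along the tool's axes at that moment; what a row does not reach only later rows make up. A row lasts 1/10 s, in which the tool goes at most 50 mm and 8.59 degrees, less where a joint would pass 70% of its speed; a pose out of reach is approached as far as the arm can. A call with a number of a shift or a turn outside -1 to 1 is refused whole. A call with a gripper value outside its range is refused whole. The fingers move at their own pace and stop on an object; "grip_force" is the grip in N (left out, the last holds). Time passes only in rows, so rows that repeat a pose let the fingers close. It gives the time, the measured TCP pose, the force, the opening and the grip force at its end, in the units of the state.
- bot.get_obs(): the state, without advancing time (a new reading comes with each control period).
- optics.read_camera(name): name is "scene" or "side" or "wrist"; returns the picture (420x560x3 uint8, blue, green, red); there is no depth.
- optics.camera_model(name): a dict with "fx", "fy", "cx", "cy" (pixels), "dist" ([k1, k2, p1, p2, k3] as OpenCV has them; the pictures are not rectified), "cam_to_world" (4x4, takes a point from camera to world coordinates). Camera axes: x right, y up, looking along -z (the intrinsics and any distortion apply to the point x, -y, -z); pixel columns grow to the right and rows downward; lengths in m; the calibration is good to about 2 mm. A picture is of the moment at which its call begins: read the wrist's pose just before it. camera_model takes no time and is no camera call; for the wrist camera it gives the pose at the moment of the call.
- bot.hand_in(): hands the job in; it is judged then, once.
The state is a dict: "t": time; "q": joint angles; "joint_vel": joint speeds; "joint_torque": joint torques, N m; "eef_pos": TCP position; "tool_rot": TCP orientation; "contact_force": force on the tool from outside, world axes, zero at the start; "torque": the same for the moment, N m; "gripper_width": opening from 0.0 (shut) to 1.0 (fully open); "grasp_force": force on a finger pad.
Only numpy, scipy, OpenCV 4.12 (cv2) and the standard library are available. Lean on these libraries where they do the work, as an engineer would, in place of code of your own. Each camera call takes 0.05 s, during which the arm holds its last target. There are 200 camera calls.

## Working session

There is one attempt and no reset: what is moved stays moved. The work goes in short steps, Python scripts to look and compute and a tool call to move; the robot and the scene stay as the last step left them, time stands still between calls to the robot, and variables do not carry over. Pictures are saved under pics/ and viewed, at most 14 in all, crops included, and the job is handed in when it is done.

Besides the shell and the picture viewer there is one more tool, called after "Request:" as a command line: name --argument value ..., lists and objects as JSON in quotes. drive_tool: Moves the arm, as the interface text tells. Its arguments: {"type":"object","properties":{"deltas":{"type":"array"},"grip_force":{"type":"number"}},"required":["deltas"]}

```bash
ls; mkdir -p pics
cat > h.py <<'E'
import numpy as np, cv2
from station import bot, optics
from scipy.spatial.transform import Rotation as R
def snap(n,f=None):
    m=optics.camera_model(n); im=np.array(optics.read_camera(n))
    if f: cv2.imwrite('pics/'+f,im)
    return im,m
def ray(m,uv):
    K=np.array([[m['fx'],0,m['cx']],[0,m['fy'],m['cy']],[0,0,1]])
    p=cv2.undistortPoints(np.array(uv,float).reshape(-1,1,2),K,np.array(m['dist'],float)).reshape(-1,2)
    T=np.array(m['cam_to_world']); d=np.c_[p[:,0],-p[:,1],-np.ones(len(p))]@T[:3,:3].T
    return T[:3,3],d
def onz(m,uv,z):
    o,d=ray(m,uv); return o+d*((z-o[2])/d[:,2])[:,None]
def proj(m,P):
    K=np.array([[m['fx'],0,m['cx']],[0,m['fy'],m['cy']],[0,0,1]])
    T=np.linalg.inv(np.array(m['cam_to_world'])); c=np.atleast_2d(P)@T[:3,:3].T+T[:3,3]; c=c*[1,-1,-1]
    return cv2.projectPoints(c.reshape(-1,1,3),np.zeros(3),np.zeros(3),K,np.array(m['dist'],float))[0].reshape(-1,2)
E
python3 - <<'E'
from h import *
for n in('scene','side','wrist'):
    im,m=snap(n,n+'0.png'); print(n,np.round(np.array(m['cam_to_world']),3).tolist(),m['fx'],m['dist'])
print(bot.get_obs())
E
```

```text
pics
scene [[0.058, -0.862, 0.503, 1.063], [0.998, 0.056, -0.02, 0.018], [-0.01, 0.503, 0.864, 0.976], [0.0, 0.0, 0.0, 1.0]] 383.2601470427416 [-0.09741551  0.          0.          0.          0.        ]
side [[0.963, 0.191, -0.189, 0.287], [-0.269, 0.723, -0.636, -0.777], [0.015, 0.664, 0.748, 1.035], [0.0, 0.0, 0.0, 1.0]] 492.07318658827074 [-0.11105745  0.          0.          0.          0.        ]
wrist [[0.376, 0.883, 0.28, 0.326], [-0.927, 0.359, 0.112, -0.596], [-0.002, -0.301, 0.954, 0.373], [0.0, 0.0, 0.0, 1.0]] 373.4186820905198 [0.01112194 0.         0.         0.         0.        ]
{'t': 0.15, 'q': array([ 1.07688432,  0.47763707,  0.02231927,  1.55617198, -0.01152729,
        1.10931601, -0.08306555]), 'joint_vel': array([-5.09725461e-06, -1.94827557e-03,  4.81781108e-04, -4.25580526e-03,
        4.85315179e-04, -2.06116633e-04, -1.46123346e-03]), 'joint_torque': array([ 3.25342087e-03, -5.96925545e+01,  1.61072899e+00, -2.81487626e+01,
        1.27240940e-02,  6.58760488e-03, -3.23200410e-06]), 'eef_pos': array([ 0.25390621, -0.62505968,  0.30315257]), 'tool_rot': array([-6.83161222e-04,  9.81444798e-01,  1.91743619e-01, -1.64853622e-04]), 'contact_force': array([ 0.40087458, -0.31266821,  0.33619802]), 'torque': array([ 0.02275315, -0.02512209, -0.03122056]), 'grasp_force': 0.0, 'gripper_width': 0.9992571994491924}
```

View pics/scene0.png

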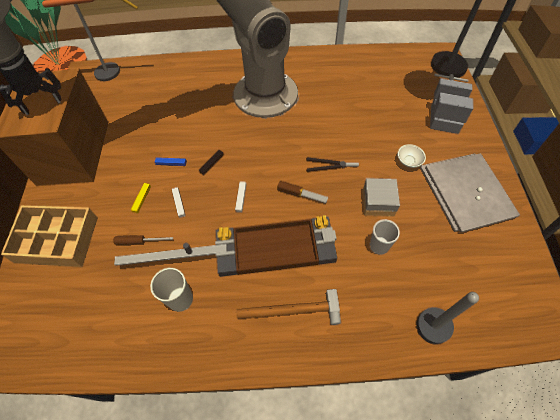

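View pics/side0.png

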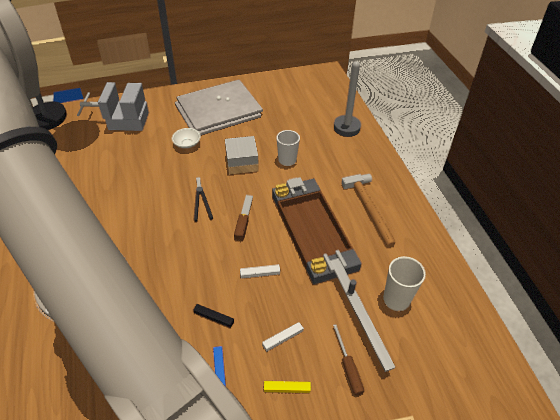

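Run:
```python
from h import *
im=cv2.imread('pics/scene0.png'); m=optics.camera_model('scene')
c=im[140:310,100:430]; cv2.imwrite('pics/c1.png',cv2.resize(c,None,fx=2.4,fy=2.4,interpolation=cv2.INTER_CUBIC))
for n in('scene','side'):
    im=cv2.imread(f'pics/{n}0.png'); m=optics.camera_model(n)
    hsv=cv2.cvtColor(im,cv2.COLOR_BGR2HSV)
    for nm,lo,hi,z,a in(('white',(0,0,185),(180,40,255),.016,60),('brass',(20,140,120),(35,255,255),.05,20),('grey',(0,0,60),(180,45,255),.03,150)):
        k=cv2.inRange(hsv,lo,hi); cs,_=cv2.findContours(k,cv2.RETR_EXTERNAL,cv2.CHAIN_APPROX_NONE)
        for q in cs:
            if cv2.contourArea(q)<a: continue
            r=cv2.minAreaRect(q); (u,v)=r[0]
            if n=='scene' and not(100<u<440 and 120<v<320): continue
            b=onz(m,cv2.boxPoints(r),z)[:,:2]; e=[np.linalg.norm(b[0]-b[1]),np.linalg.norm(b[1]-b[2])]
            print(n,nm,int(u),int(v),cv2.contourArea(q),np.round(b.mean(0),3),np.round(e,3),np.round(b,3).tolist() if nm=='white' else '')
```

```text
scene white 332 299 136.0 [0.775 0.148] [0.021 0.057] [[0.748, 0.137], [0.746, 0.159], [0.803, 0.159], [0.804, 0.138]]
scene white 177 201 137.5 [ 0.449 -0.276] [0.019 0.097] [[0.405, -0.299], [0.401, -0.28], [0.494, -0.253], [0.498, -0.271]]
scene white 240 196 126.0 [ 0.443 -0.089] [0.095 0.018] [[0.488, -0.104], [0.394, -0.091], [0.399, -0.074], [0.493, -0.087]]
scene white 409 158 88.0 [0.335 0.447] [0.042 0.051] [[0.314, 0.427], [0.304, 0.468], [0.356, 0.466], [0.365, 0.426]]
scene brass 224 233 107.5 [ 0.583 -0.129] [0.033 0.037] 
scene brass 321 221 73.0 [0.563 0.14 ] [0.029 0.037] 
scene brass 139 196 173.0 [ 0.449 -0.379] [0.102 0.023] 
scene grey 333 306 290.0 [0.796 0.145] [0.026 0.089] 
scene grey 177 263 1202.5 [ 0.654 -0.255] [0.334 0.126] 
scene grey 382 236 474.5 [0.609 0.305] [0.109 0.07 ] 
scene grey 325 238 541.5 [0.604 0.146] [0.058 0.13 ] 
scene grey 177 202 154.0 [ 0.461 -0.27 ] [0.019 0.102] 
scene grey 240 196 155.5 [ 0.455 -0.086] [0.098 0.02 ] 
scene grey 382 193 760.5 [0.469 0.332] [0.101 0.1  ] 
scene grey 407 158 151.0 [0.345 0.436] [0.055 0.064] 
side wh
[... 1816 characters left out ...]
 
side grey 259 270 322.5 [ 0.437 -0.105] [0.098 0.029] 
side grey 406 271 818.0 [ 0.789 -0.202] [0.092 0.092] 
side grey 357 311 1551.5 [ 0.63 -0.26] [0.134 0.343] 
side grey 295 186 416.0 [0.606 0.15 ] [0.137 0.068] 
side grey 356 180 211.0 [0.784 0.131] [0.093 0.044] 
side grey 47 218 812.5 [-0.102  0.246] [0.045 0.649] 
side grey 241 150 774.5 [0.49  0.341] [0.097 0.13 ] 
side grey 288 147 606.0 [0.633 0.319] [0.07  0.163] 
side grey 15 131 183.5 [-0.207  0.627] [0.113 0.054] 
side grey 112 105 1848.5 [0.113 0.687] [0.281 0.264] 
side grey 210 109 3280.0 [0.441 0.577] [0.365 0.294] 
side grey 481 211 15907.5 [1.114 0.13 ] [0.785 1.646] 
side grey 536 47 1896.5 [1.838 0.708] [0.476 0.645]
```

View pics/c1.png

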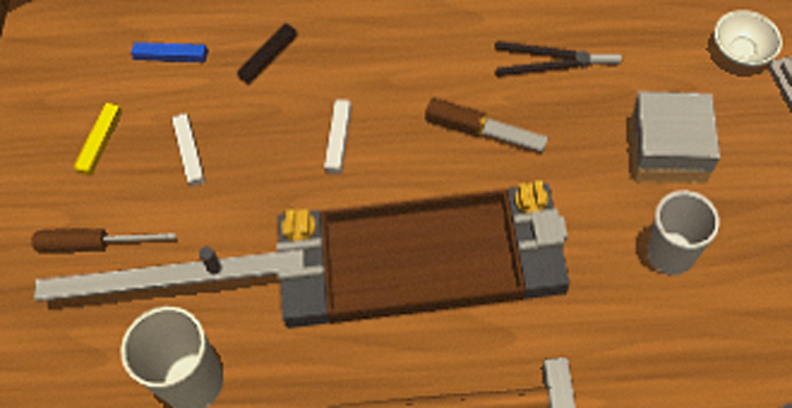

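```bash
cat >> h.py <<'E'
def down(yaw): 
    return R.from_euler('z',yaw,degrees=True)*R.from_quat([1,0,0,0])
def plan(*ts):
    o=bot.get_obs(); q=o['tool_rot']; p=np.array(o['eef_pos']); r=R.from_quat([q[1],q[2],q[3],q[0]])
    print('t',round(o['t'],2),'at',np.round(p,4),'yaw',round(np.degrees(np.arctan2(*r.as_matrix()[:2,0][::-1])),2),'F',np.round(o['contact_force'],1),'w',round(o['gripper_width'],3),'g',round(o['grasp_force'],1))
    for x,y,z,yaw in ts:
        r1=down(yaw) if np.isscalar(yaw) else yaw
        print([x,y,z],'off',np.round(r.inv().apply(np.array([x,y,z])-p),4).tolist(),'ang',np.round((r.inv()*r1).as_rotvec()/(np.pi/4),3).tolist())
        p=np.array([x,y,z]); r=r1
E
python3 - <<'E'
from h import *
plan((.4485,-.277,.16,15.7),(.4485,-.277,.078,15.7),(.4485,-.277,.2,15.7),(.57,-.03,.38,4))
E
```

```text
t 0.15 at [ 0.2539 -0.6251  0.3032] yaw 22.11 F [ 0.4 -0.3  0.3] w 0.999 g 0.0
[0.4485, -0.277, 0.16] off [0.3113, -0.249, 0.1435] ang [-0.002, 0.0, 0.142]
[0.4485, -0.277, 0.078] off [0.0, 0.0, 0.082] ang [0.0, 0.0, 0.0]
[0.4485, -0.277, 0.2] off [0.0, 0.0, -0.122] ang [0.0, 0.0, 0.0]
[0.57, -0.03, 0.38] off [0.1838, -0.2049, -0.18] ang [0.0, 0.0, 0.26]
```

Request:
drive_tool --deltas '[{"gripper": 0,"offset": [0.045,-0.036,0],"angular": [0,0,0]},{"gripper": 0,"offset": [0.08,-0.064,0],"angular": [0,0,0]},{"gripper": 0,"offset": [0.115,-0.092,0],"angular": [0,0,0]},{"gripper": 0,"offset": [0.15,-0.12,0.02],"angular": [0,0,0]},{"gripper": 0,"offset": [0.18,-0.145,0.04],"angular": [0,0,0]}]'

```text
t: 0.65
eef_pos: [0.3676, -0.4211, 0.264]
tool_rot: [0.001, 0.981, 0.192, 0.001]
contact_force: [0.3, -0.5, -0.1]
gripper_width: 1.003
grasp_force: 0.0
```

Request:
drive_tool --deltas '[{"gripper": 0,"offset": [0.035,-0.028,0.025],"angular": [0,0,0.03]},{"gripper": 0,"offset": [0.07,-0.056,0.05],"angular": [0,0,0.07]},{"gripper": 0,"offset": [0.1,-0.08,0.08],"angular": [0,0,0.1]},{"gripper": 0,"offset": [0.131,-0.104,0.103],"angular": [0,0,0.142]},{"gripper": 0,"offset": [0.131,-0.104,0.103],"angular": [0,0,0.142]}]'

```text
t: 1.15
eef_pos: [0.4501, -0.2707, 0.1579]
tool_rot: [-0.003, 0.99, 0.141, -0.001]
contact_force: [0.2, 0.0, 0.1]
gripper_width: 1.001
grasp_force: 0.0
```

Run:
```python
from h import *
plan((.4485,-.277,.078,15.7))
im,m=snap('wrist','w1.png')
```

```text
t 1.15 at [ 0.4501 -0.2707  0.1579] yaw 16.22 F [0.2 0.  0.1] w 1.001 g 0.0
[0.4485, -0.277, 0.078] off [-0.0031, 0.0061, 0.0798] ang [-0.008, 0.002, 0.011]
```

View pics/w1.png

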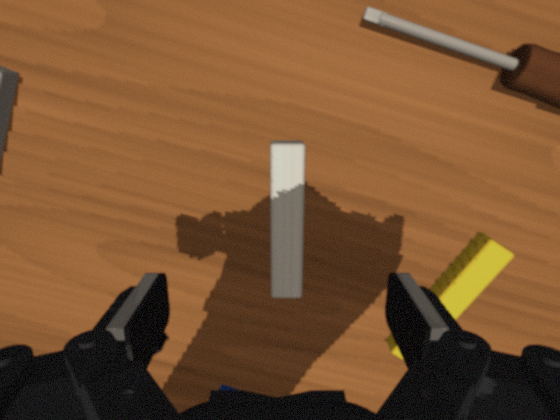

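Request:
drive_tool --deltas '[{"gripper": 0,"offset": [0,0,0.03],"angular": [0,0,0]},{"gripper": 0,"offset": [0,0,0.06],"angular": [0,0,0]},{"gripper": 0,"offset": [0,0,0.08],"angular": [0,0,0]},{"gripper": 100,"offset": [0,0,0.081],"angular": [0,0,0]},{"gripper": 255,"offset": [0,0,0.081],"angular": [0,0,0]}]' --grip_force 60

```text
t: 1.7
eef_pos: [0.4482, -0.2788, 0.0804]
tool_rot: [0.0, 0.991, 0.136, -0.0]
contact_force: [0.1, -0.5, 0.3]
gripper_width: 0.694
grasp_force: 0.0
```

Request:
drive_tool --deltas '[{"gripper": 255,"offset": [0,0,0],"angular": [0,0,0]},{"gripper": 255,"offset": [0,0,0],"angular": [0,0,0]},{"gripper": 255,"offset": [0,0,0],"angular": [0,0,0]},{"gripper": 255,"offset": [0,0,0],"angular": [0,0,0]},{"gripper": 255,"offset": [0,0,0],"angular": [0,0,0]}]'

```text
t: 2.2
eef_pos: [0.449, -0.2781, 0.0813]
tool_rot: [0.001, 0.991, 0.137, 0.001]
contact_force: [-1.9, 1.2, 7.4]
gripper_width: 0.211
grasp_force: 58.7
```

Request:
drive_tool --deltas '[{"gripper": 255,"offset": [0,0,-0.03],"angular": [0,0,0]},{"gripper": 255,"offset": [0,0,-0.07],"angular": [0,0,0]},{"gripper": 255,"offset": [0,0,-0.11],"angular": [0,0,0]},{"gripper": 255,"offset": [0,0,-0.15],"angular": [0,0,0]},{"gripper": 255,"offset": [0,0,-0.18],"angular": [0,0,0]}]'

```text
t: 2.7
eef_pos: [0.4485, -0.2778, 0.2628]
tool_rot: [0.001, 0.991, 0.137, 0.001]
contact_force: [1.3, -0.8, -3.2]
gripper_width: 0.209
grasp_force: 60.1
```

Run:
```python
from h import *
plan((.54,-.01,.30,4))
```

```text
t 2.7 at [ 0.4485 -0.2778  0.2628] yaw 15.72 F [ 1.3 -0.8 -3.2] w 0.209 g 60.1
[0.54, -0.01, 0.3] off [0.1607, -0.2329, -0.0373] ang [0.002, -0.003, 0.26]
```

Request:
drive_tool --deltas '[{"gripper": 255,"offset": [0.027,-0.039,-0.01],"angular": [0,0,0]},{"gripper": 255,"offset": [0.053,-0.077,-0.02],"angular": [0,0,0]},{"gripper": 255,"offset": [0.08,-0.116,-0.03],"angular": [0,0,0]},{"gripper": 255,"offset": [0.107,-0.155,-0.035],"angular": [0,0,0.12]},{"gripper": 255,"offset": [0.13,-0.19,-0.037],"angular": [0,0,0.26]}]'

```text
t: 3.2
eef_pos: [0.5225, -0.0571, 0.298]
tool_rot: [-0.0, 0.999, 0.034, 0.001]
contact_force: [0.5, 0.4, -3.0]
gripper_width: 0.205
grasp_force: 60.1
```

Run:
```python
from h import *
plan((.54,-.01,.30,4))
```

```text
t 3.2 at [ 0.5225 -0.0571  0.298 ] yaw 3.84 F [ 0.5  0.4 -3. ] w 0.205 g 60.1
[0.54, -0.01, 0.3] off [0.0207, -0.0459, -0.002] ang [-0.0, -0.002, -0.003]
```

Request:
drive_tool --deltas '[{"gripper": 255,"offset": [0.02,-0.04,0],"angular": [0,0,0]},{"gripper": 255,"offset": [0.02,-0.04,0],"angular": [0,0,0]},{"gripper": 255,"offset": [0.02,-0.04,0],"angular": [0,0,0]}]'

```text
t: 3.5
eef_pos: [0.539, -0.017, 0.2969]
tool_rot: [0.0, 0.999, 0.037, -0.0]
contact_force: [-0.4, -0.5, -2.7]
gripper_width: 0.21
grasp_force: 60.1
```

Run:
```python
from h import *
plan()
im,m=snap('wrist','w2.png')
hsv=cv2.cvtColor(im,cv2.COLOR_BGR2HSV)
k=cv2.inRange(hsv,(20,130,100),(35,255,255)); cs,_=cv2.findContours(k,cv2.RETR_EXTERNAL,cv2.CHAIN_APPROX_NONE)
for q in cs:
    if cv2.contourArea(q)>100:
        r=cv2.minAreaRect(q); (c,rad)=cv2.minEnclosingCircle(q); print(r,cv2.contourArea(q),np.round(onz(m,[c,r[0]],.05),4).tolist())
```

```text
t 3.5 at [ 0.539  -0.017   0.2969] yaw 4.2 F [-0.4 -0.5 -2.7] w 0.21 g 60.1
((393.0, 139.5), (25.0, 8.0), 90.0) 104.5 [[0.5811, -0.1124, 0.05], [0.581, -0.1116, 0.05]]
((426.040771484375, 142.62876892089844), (11.303081512451172, 35.66956329345703), 13.392498016357422) 302.5 [[0.5805, -0.1398, 0.05], [0.5804, -0.1398, 0.05]]
((82.07999420166016, 139.55999755859375), (36.2038688659668, 10.18233871459961), 81.8698959350586) 296.0 [[0.5617, 0.1493, 0.05], [0.5617, 0.1497, 0.05]]
((408.78997802734375, 139.34295654296875), (21.761363983154297, 44.248104095458984), 16.557071685791016) 659.0 [[0.5816, -0.1274, 0.05], [0.5821, -0.1248, 0.05]]
((100.19231414794922, 137.53846740722656), (43.983238220214844, 22.50664520263672), 78.11134338378906) 564.5 [[0.5637, 0.1363, 0.05], [0.5645, 0.1344, 0.05]]
```

View pics/w2.png

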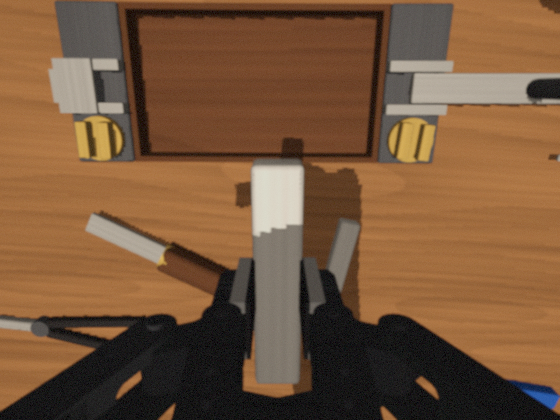

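Run:
```python
from h import *
im=cv2.imread('pics/w2.png'); m=optics.camera_model('wrist')
print(np.round(onz(m,[(121,3),(390,6),(378,162),(133,160)],.03),4)[:,:2].tolist())
print(np.round(onz(m,[(59,3),(452,5),(434,163),(80,160)],.033),4)[:,:2].tolist())
hsv=cv2.cvtColor(im,cv2.COLOR_BGR2HSV)
k=cv2.inRange(hsv,(20,110,60),(35,255,255)); 
for a,b in((50,150),(360,460)):
    q=np.argwhere(k[100:180,a:b])[:,::-1]+[a,100]; c,r=cv2.minEnclosingCircle(q.astype(np.float32)); print(c,r,np.round(onz(m,[c],.047),4))
g=im[60:180,:]; cv2.imwrite('pics/c2.png',np.vstack([cv2.resize(im[50:170,40:140],None,fx=3,fy=3),cv2.resize(im[50:170,375:475],None,fx=3,fy=3)]).reshape(2,360,300,3).transpose(1,0,2,3).reshape(360,600,3))
```

```text
[[0.6707, 0.1168], [0.684, -0.0996], [0.557, -0.1095], [0.543, 0.1134]]
[[0.6665, 0.1647], [0.6874, -0.148], [0.5601, -0.1593], [0.5403, 0.1597]]
(98.0997314453125, 136.3788299560547) 26.69449234008789 [[0.565  0.1355 0.047 ]]
(412.5, 139.5) 24.86975860595703 [[ 0.5812 -0.1309  0.047 ]]
```

View pics/c2.png

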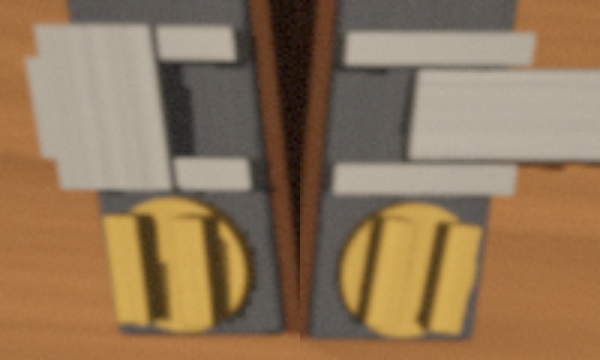

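Run:
```python
from h import *
plan((.6161,-.0351,.14,3.6),(.6161,-.0351,.087,3.6))
m=optics.camera_model('wrist')
print(np.round(onz(m,[(91.7,139)],.053),4),np.round(onz(m,[(419,140)],.053),4))
```

```text
t 3.55 at [ 0.5387 -0.0187  0.2967] yaw 4.05 F [-0.  -1.3 -3.1] w 0.208 g 60.1
[0.6161, -0.0351, 0.14] off [0.0762, 0.0218, 0.1567] ang [0.001, 0.001, 0.01]
[0.6161, -0.0351, 0.087] off [0.0, 0.0, 0.053] ang [0.0, 0.0, 0.0]
[[0.5634 0.1382 0.053 ]] [[ 0.5818 -0.1342  0.053 ]]
```

Request:
drive_tool --deltas '[{"gripper": 255,"offset": [0.025,0.006,0.03],"angular": [0,0,0.01]},{"gripper": 255,"offset": [0.05,0.012,0.07],"angular": [0,0,0.01]},{"gripper": 255,"offset": [0.076,0.022,0.11],"angular": [0,0,0.01]},{"gripper": 255,"offset": [0.076,0.022,0.15],"angular": [0,0,0.01]},{"gripper": 255,"offset": [0.076,0.022,0.157],"angular": [0,0,0.01]}]'

```text
t: 4.05
eef_pos: [0.6132, -0.0374, 0.1348]
tool_rot: [0.0, 1.0, 0.03, -0.005]
contact_force: [-1.9, 0.4, -3.2]
gripper_width: 0.213
grasp_force: 60.0
```

Request:
drive_tool --deltas '[{"gripper": 255,"offset": [0,0,0.03],"angular": [0,0,0]},{"gripper": 255,"offset": [0,0,0.053],"angular": [0,0,0]},{"gripper": 255,"offset": [0,0,0.053],"angular": [0,0,0]},{"gripper": 255,"offset": [0,0,0.053],"angular": [0,0,0]}]'

```text
t: 4.45
eef_pos: [0.6167, -0.0358, 0.0883]
tool_rot: [0.0, 1.0, 0.031, 0.0]
contact_force: [0.6, -0.6, -3.2]
gripper_width: 0.209
grasp_force: 64.5
```

Request:
drive_tool --deltas '[{"gripper": 150,"offset": [0,0,0.001],"angular": [0,0,0]},{"gripper": 110,"offset": [0,0,0.001],"angular": [0,0,0]},{"gripper": 110,"offset": [0,0,0.001],"angular": [0,0,0]},{"gripper": 110,"offset": [0,0,0.001],"angular": [0,0,0]},{"gripper": 110,"offset": [0,0,0.001],"angular": [0,0,0]}]'

```text
t: 4.95
eef_pos: [0.6168, -0.0349, 0.0863]
tool_rot: [0.0, 1.0, 0.031, 0.0]
contact_force: [-0.4, -0.2, -1.0]
gripper_width: 0.566
grasp_force: 0.0
```

Request:
drive_tool --deltas '[{"gripper": 110,"offset": [0,0,-0.03],"angular": [0,0,0]},{"gripper": 110,"offset": [0,0,-0.07],"angular": [0,0,0]},{"gripper": 110,"offset": [0,0,-0.1],"angular": [0,0,0]},{"gripper": 50,"offset": [0,0,-0.1],"angular": [0,0,0]},{"gripper": 0,"offset": [0,0,-0.1],"angular": [0,0,0]}]'

```text
t: 5.45
eef_pos: [0.6169, -0.035, 0.1866]
tool_rot: [0.0, 1.0, 0.031, 0.001]
contact_force: [-0.8, -0.5, -0.4]
gripper_width: 0.885
grasp_force: 0.0
```

Run:
```python
from h import *
plan((.442,-.090,.16,-7.6),(.442,-.09,.08,-7.6))
im,m=snap('scene','s2.png')
hsv=cv2.cvtColor(im,cv2.COLOR_BGR2HSV)
k=cv2.inRange(hsv,(0,0,150),(180,60,255)); cs,_=cv2.findContours(k,cv2.RETR_EXTERNAL,cv2.CHAIN_APPROX_NONE)
for q in cs:
    if 60<cv2.contourArea(q)<500:
        r=cv2.minAreaRect(q); (u,v)=r[0]
        if 100<u<350 and 150<v<300: print(r,np.round(onz(m,cv2.boxPoints(r),.014)[:,:2],3).tolist())
```

```text
t 5.45 at [ 0.6169 -0.035   0.1866] yaw 3.56 F [-0.8 -0.5 -0.4] w 0.885 g 0.0
[0.442, -0.09, 0.16] off [-0.178, 0.0441, 0.0264] ang [0.0, -0.002, 0.248]
[0.442, -0.09, 0.08] off [0.0, 0.0, 0.08] ang [0.0, 0.0, 0.0]
((260.5, 257.0), (7.0, 14.0), 0.0) [[0.664, -0.044], [0.622, -0.043], [0.623, -0.023], [0.665, -0.025]]
((325.3119812011719, 234.71597290039062), (13.505852699279785, 18.96185874938965), 79.69515228271484) [[0.57, 0.122], [0.563, 0.176], [0.605, 0.177], [0.612, 0.124]]
((314.0968933105469, 195.68167114257812), (26.038164138793945, 4.991342067718506), 16.927513122558594) [[0.449, 0.092], [0.432, 0.098], [0.464, 0.169], [0.48, 0.163]]
```

Request:
drive_tool --deltas '[{"gripper": 0,"offset": [-0.045,0.011,0.0],"angular": [0,0,0.06]},{"gripper": 0,"offset": [-0.09,0.022,0.0],"angular": [0,0,0.12]},{"gripper": 0,"offset": [-0.135,0.033,0.0],"angular": [0,0,0.2]},{"gripper": 0,"offset": [-0.178,0.044,0.01],"angular": [0,0,0.248]},{"gripper": 0,"offset": [-0.178,0.044,0.026],"angular": [0,0,0.248]}]'

```text
t: 6.0
eef_pos: [0.4347, -0.0921, 0.1583]
tool_rot: [0.001, 0.998, -0.069, -0.004]
contact_force: [1.3, 0.3, 0.0]
gripper_width: 0.999
grasp_force: 0.0
```

Run:
```python
from h import *
plan((.442,-.09,.08,-7.6))
im,m=snap('wrist','w3.png')
hsv=cv2.cvtColor(im,cv2.COLOR_BGR2HSV)
k=cv2.inRange(hsv,(0,0,85),(180,60,255)); cs,_=cv2.findContours(k,cv2.RETR_EXTERNAL,cv2.CHAIN_APPROX_NONE)
for q in cs:
    if 1500<cv2.contourArea(q)<12000:
        r=cv2.minAreaRect(q); b=onz(m,cv2.boxPoints(r),.016); print(r,np.round(b[:,:2].mean(0),4),np.round(b[:,:2],3).tolist())
```

```text
t 6.0 at [ 0.4347 -0.0921  0.1583] yaw -7.88 F [1.3 0.3 0. ] w 0.999 g 0.0
[0.442, -0.09, 0.08] off [0.0075, -0.0032, 0.0783] ang [0.003, 0.009, -0.006]
((267.0, 201.5), (157.0, 34.0), 90.0) [ 0.4434 -0.0871] [[0.493, -0.085], [0.491, -0.104], [0.393, -0.091], [0.396, -0.069]]
```

Request:
drive_tool --deltas '[{"gripper": 0,"offset": [0,0,0.03],"angular": [0,0,0]},{"gripper": 0,"offset": [0,0,0.06],"angular": [0,0,0]},{"gripper": 0,"offset": [0,0,0.08],"angular": [0,0,0]},{"gripper": 100,"offset": [0,0,0.08],"angular": [0,0,0]},{"gripper": 255,"offset": [0,0,0.08],"angular": [0,0,0]}]'

```text
t: 6.55
eef_pos: [0.4418, -0.0895, 0.0796]
tool_rot: [-0.0, 0.998, -0.066, -0.001]
contact_force: [0.4, -0.0, 0.3]
gripper_width: 0.69
grasp_force: 0.0
```

Request:
drive_tool --deltas '[{"gripper": 255,"offset": [0,0,0],"angular": [0,0,0]},{"gripper": 255,"offset": [0,0,0],"angular": [0,0,0]},{"gripper": 255,"offset": [0,0,0],"angular": [0,0,0]},{"gripper": 255,"offset": [0,0,0],"angular": [0,0,0]},{"gripper": 255,"offset": [0,0,0],"angular": [0,0,0]}]'

```text
t: 7.05
eef_pos: [0.4425, -0.0898, 0.0811]
tool_rot: [0.0, 0.998, -0.066, 0.001]
contact_force: [-1.0, 0.4, 6.0]
gripper_width: 0.206
grasp_force: 58.7
```

Request:
drive_tool --deltas '[{"gripper": 255,"offset": [0,0,-0.03],"angular": [0,0,0]},{"gripper": 255,"offset": [0,0,-0.06],"angular": [0,0,0]},{"gripper": 255,"offset": [0,0,-0.09],"angular": [0,0,0]},{"gripper": 255,"offset": [0,0,-0.09],"angular": [0,0,0]},{"gripper": 255,"offset": [0,0,-0.09],"angular": [0,0,0]}]'

```text
t: 7.55
eef_pos: [0.4417, -0.09, 0.1704]
tool_rot: [0.0, 0.998, -0.066, 0.001]
contact_force: [0.2, 0.6, -3.3]
gripper_width: 0.211
grasp_force: 60.2
```

Run:
```python
from h import *
plan((.6126,.0447,.17,3.6),(.6126,.0447,.086,3.6))
```

```text
t 7.55 at [ 0.4417 -0.09    0.1704] yaw -7.61 F [ 0.2  0.6 -3.3] w 0.211 g 60.2
[0.6126, 0.0447, 0.17] off [0.1516, -0.1561, 0.0006] ang [0.0, -0.002, -0.249]
[0.6126, 0.0447, 0.086] off [0.0, 0.0, 0.084] ang [0.0, 0.0, 0.0]
```

Request:
drive_tool --deltas '[{"gripper": 255,"offset": [0.034,-0.035,0],"angular": [0,0,-0.05]},{"gripper": 255,"offset": [0.068,-0.07,0],"angular": [0,0,-0.1]},{"gripper": 255,"offset": [0.102,-0.105,0],"angular": [0,0,-0.15]},{"gripper": 255,"offset": [0.136,-0.14,0],"angular": [0,0,-0.2]},{"gripper": 255,"offset": [0.152,-0.156,0],"angular": [0,0,-0.249]}]'

```text
t: 8.05
eef_pos: [0.615, 0.049, 0.168]
tool_rot: [-0.001, 0.999, 0.034, -0.0]
contact_force: [-0.1, 1.0, -2.9]
gripper_width: 0.21
grasp_force: 60.2
```

Request:
drive_tool --deltas '[{"gripper": 255,"offset": [0,0,0],"angular": [0,0,0]},{"gripper": 255,"offset": [0,0,0.03],"angular": [0,0,0]},{"gripper": 255,"offset": [0,0,0.06],"angular": [0,0,0]},{"gripper": 255,"offset": [0,0,0.083],"angular": [0,0,0]},{"gripper": 255,"offset": [0,0,0.083],"angular": [0,0,0]}]'

```text
t: 8.55
eef_pos: [0.6108, 0.0436, 0.0835]
tool_rot: [0.001, 1.0, 0.031, -0.003]
contact_force: [-1.2, -0.1, -4.2]
gripper_width: 0.21
grasp_force: 71.7
```

Request:
drive_tool --deltas '[{"gripper": 150,"offset": [0,0,0],"angular": [0,0,0]},{"gripper": 110,"offset": [0,0,0],"angular": [0,0,0]},{"gripper": 110,"offset": [0,0,0],"angular": [0,0,0]},{"gripper": 110,"offset": [0,0,0],"angular": [0,0,0]},{"gripper": 110,"offset": [0,0,0],"angular": [0,0,0]}]'

```text
t: 9.05
eef_pos: [0.6132, 0.0447, 0.0873]
tool_rot: [-0.0, 1.0, 0.031, 0.0]
contact_force: [1.2, 0.1, 0.3]
gripper_width: 0.569
grasp_force: 0.0
```

Request:
drive_tool --deltas '[{"gripper": 110,"offset": [0,0,-0.03],"angular": [0,0,0]},{"gripper": 110,"offset": [0,0,-0.07],"angular": [0,0,0]},{"gripper": 110,"offset": [0,0,-0.12],"angular": [0,0,0]},{"gripper": 110,"offset": [0,0,-0.17],"angular": [0,0,0]},{"gripper": 110,"offset": [0,0,-0.17],"angular": [0,0,0]}]'

```text
t: 9.55
eef_pos: [0.6166, 0.0454, 0.265]
tool_rot: [-0.001, 0.999, 0.031, 0.007]
contact_force: [0.1, 0.2, -0.0]
gripper_width: 0.569
grasp_force: 0.0
```

Run:
```python
from h import *
plan()
im,m=snap('side','s3.png'); snap('scene','sc3.png')
cv2.imwrite('pics/c3.png',cv2.resize(im[130:400,170:430],None,fx=2.2,fy=2.2))
```

```text
t 9.55 at [0.6166 0.0454 0.265 ] yaw 3.59 F [ 0.1  0.2 -0. ] w 0.569 g 0.0
```

View pics/c3.png

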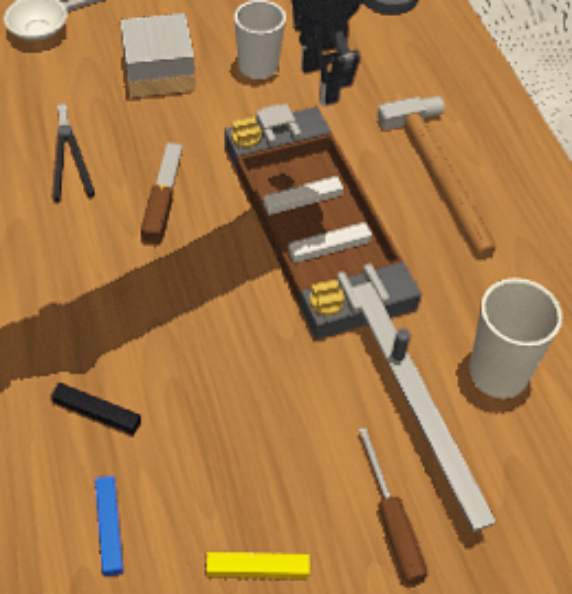

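Run:
```python
from h import *
im=cv2.imread('pics/sc3.png'); ms=optics.camera_model('side'); mc=optics.camera_model('scene')
p=onz(ms,[(170+403/2.2,130+335/2.2)],.083); print('side',p, proj(mc,p))
g=cv2.cvtColor(im,cv2.COLOR_BGR2HSV); k=((g[...,2]<75)&(g[...,1]<110)).astype(np.uint8); k[:235]=0;k[262:]=0;k[:,:165]=0;k[:,215:]=0
n,l,s,c=cv2.connectedComponentsWithStats(k); 
for i in range(1,n):
    if s[i,4]>10: print(s[i],c[i]); print(np.round(onz(mc,[(s[i,0]+s[i,2]/2,s[i,1]+3)],.083),4))
C=np.array([.6136,.0048]); X=np.array([.998,.0628]); Y=np.array([-.0628,.998]); d=p[0,:2]-C; print('rack xy',d@X,d@Y)
plan((.6136-.0628*(d@Y),.0048+.998*(d@Y),.20,3.6),(.6136-.0628*(d@Y),.0048+.998*(d@Y),.13,3.6))
```

```text
side [[ 0.62941347 -0.2266807   0.083     ]] [[184.17242475 245.35140327]]
[184 246   8   8  38] [188.05263158 249.81578947]
[[ 0.6404 -0.216   0.083 ]]
rack xy 0.001244850202387813 -0.2320108238135126
t 9.65 at [0.6136 0.0447 0.2586] yaw 3.6 F [-0.8 -0.2 -0.6] w 0.568 g 0.0
[np.float64(0.6281702797354887), np.float64(-0.22674680216588558), 0.2] off [-0.0027, 0.2718, 0.0586] ang [0.0, -0.004, 0.0]
[np.float64(0.6281702797354887), np.float64(-0.22674680216588558), 0.13] off [0.0, 0.0, 0.07] ang [0.0, 0.0, 0.0]
```

Request:
drive_tool --deltas '[{"gripper": 50,"offset": [0,0.045,0],"angular": [0,0,0]},{"gripper": 0,"offset": [0,0.09,0],"angular": [0,0,0]},{"gripper": 0,"offset": [0,0.135,0],"angular": [0,0,0]},{"gripper": 0,"offset": [0,0.18,0],"angular": [0,0,0]},{"gripper": 0,"offset": [0,0.225,0.02],"angular": [0,0,0]}]'

```text
t: 10.15
eef_pos: [0.6277, -0.1818, 0.2373]
tool_rot: [0.0, 1.0, 0.032, 0.001]
contact_force: [1.0, 0.3, 0.0]
gripper_width: 0.999
grasp_force: 0.0
```

Request:
drive_tool --deltas '[{"gripper": 0,"offset": [0,0.042,0.02],"angular": [0,0,0]},{"gripper": 0,"offset": [0,0.042,0.02],"angular": [0,0,0]},{"gripper": 0,"offset": [0,0.042,0.02],"angular": [0,0,0]}]'

```text
t: 10.45
eef_pos: [0.6282, -0.2229, 0.214]
tool_rot: [-0.001, 1.0, 0.03, -0.002]
contact_force: [0.2, -0.3, 1.2]
gripper_width: 0.999
grasp_force: 0.0
```

Run:
```python
from h import *
plan()
im,m=snap('wrist','w4.png')
g=cv2.cvtColor(im,cv2.COLOR_BGR2HSV); print(proj(m,[[.63,-.222,.085],[.63,-.222,.042]]))
```

```text
t 10.45 at [ 0.6282 -0.2229  0.214 ] yaw 3.45 F [ 0.2 -0.3  1.2] w 0.999 g 0.0
[[276.65372333 225.03625819]
 [276.81660282 202.42810973]]
```

View pics/w4.png

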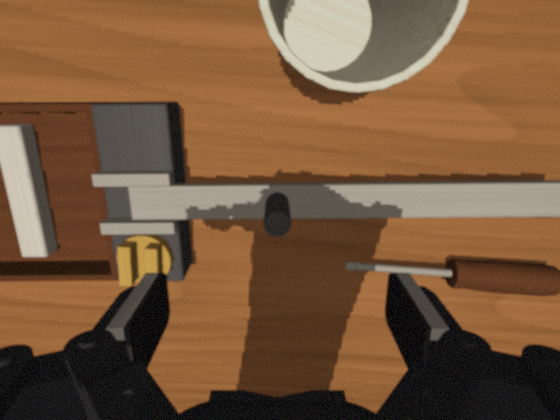

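Request:
drive_tool --deltas '[{"gripper": 0,"offset": [0,0,0.03],"angular": [0,0,0]},{"gripper": 0,"offset": [0,0,0.06],"angular": [0,0,0]},{"gripper": 0,"offset": [0,0,0.084],"angular": [0,0,0]},{"gripper": 100,"offset": [0,0,0.084],"angular": [0,0,0]},{"gripper": 255,"offset": [0,0,0.084],"angular": [0,0,0]}]' --grip_force 30

```text
t: 11.0
eef_pos: [0.6303, -0.22, 0.1333]
tool_rot: [-0.0, 0.999, 0.033, -0.0]
contact_force: [-0.1, -1.3, 1.0]
gripper_width: 0.691
grasp_force: 0.0
```

Request:
drive_tool --deltas '[{"gripper": 255,"offset": [0,0,0],"angular": [0,0,0]},{"gripper": 255,"offset": [0,0,0],"angular": [0,0,0]},{"gripper": 255,"offset": [0,0,0],"angular": [0,0,0]},{"gripper": 255,"offset": [0,0,0],"angular": [0,0,0]},{"gripper": 255,"offset": [0,0,0],"angular": [0,0,0]}]'

```text
t: 11.5
eef_pos: [0.6306, -0.222, 0.1345]
tool_rot: [0.0, 1.0, 0.031, 0.001]
contact_force: [-1.5, -0.3, 5.7]
gripper_width: 0.173
grasp_force: 29.3
```

Request:
drive_tool --deltas '[{"gripper": 255,"offset": [0,-0.02,0],"angular": [0,0,0]},{"gripper": 255,"offset": [0,-0.05,0],"angular": [0,0,0]},{"gripper": 255,"offset": [0,-0.08,0],"angular": [0,0,0]},{"gripper": 255,"offset": [0,-0.11,0],"angular": [0,0,0]},{"gripper": 255,"offset": [0,-0.13,0],"angular": [0,0,0]}]'

```text
t: 12.0
eef_pos: [0.6217, -0.0909, 0.1344]
tool_rot: [0.0, 0.999, 0.032, 0.0]
contact_force: [-2.5, -2.7, 8.4]
gripper_width: 0.174
grasp_force: 30.6
```

Request:
drive_tool --deltas '[{"gripper": 255,"offset": [0,-0.03,0],"angular": [0,0,0]},{"gripper": 255,"offset": [0,-0.06,0],"angular": [0,0,0]},{"gripper": 255,"offset": [0,-0.09,0],"angular": [0,0,0]},{"gripper": 255,"offset": [0,-0.11,0],"angular": [0,0,0]},{"gripper": 255,"offset": [0,-0.12,0],"angular": [0,0,0]}]'

```text
t: 12.5
eef_pos: [0.6136, 0.0297, 0.1344]
tool_rot: [0.0, 0.999, 0.033, -0.0]
contact_force: [-4.6, -3.0, 11.6]
gripper_width: 0.176
grasp_force: 31.0
```

Request:
drive_tool --deltas '[{"gripper": 255,"offset": [-0.001,-0.01,0],"angular": [0,0,0]},{"gripper": 255,"offset": [-0.001,-0.015,0],"angular": [0,0,0]},{"gripper": 255,"offset": [-0.001,-0.02,0],"angular": [0,0,0]}]'

```text
t: 12.8
eef_pos: [0.6122, 0.0471, 0.1344]
tool_rot: [0.0, 1.0, 0.031, 0.001]
contact_force: [-2.8, -3.0, 9.4]
gripper_width: 0.176
grasp_force: 30.8
```

Request:
drive_tool --deltas '[{"gripper": 255,"offset": [0,-0.004,0],"angular": [0,0,0]},{"gripper": 255,"offset": [0,-0.008,0],"angular": [0,0,0]}]'

```text
t: 13.0
eef_pos: [0.6117, 0.0548, 0.1344]
tool_rot: [0.001, 1.0, 0.031, 0.001]
contact_force: [-2.0, -2.4, 9.0]
gripper_width: 0.177
grasp_force: 30.8
```

Request:
drive_tool --deltas '[{"gripper": 255,"offset": [0,-0.002,0],"angular": [0,0,0]},{"gripper": 255,"offset": [0,-0.004,0],"angular": [0,0,0]},{"gripper": 255,"offset": [0,-0.005,0],"angular": [0,0,0]}]'

```text
t: 13.3
eef_pos: [0.6115, 0.0579, 0.1344]
tool_rot: [0.002, 1.0, 0.03, 0.0]
contact_force: [-3.2, -7.8, 10.5]
gripper_width: 0.176
grasp_force: 30.9
```

Request:
drive_tool --deltas '[{"gripper": 255,"offset": [0,-0.002,0],"angular": [0,0,0]},{"gripper": 255,"offset": [0,-0.004,0],"angular": [0,0,0]},{"gripper": 255,"offset": [0,-0.005,0],"angular": [0,0,0]}]'

```text
t: 13.6
eef_pos: [0.6115, 0.0583, 0.1344]
tool_rot: [0.004, 1.0, 0.029, 0.0]
contact_force: [-2.9, -16.9, 10.7]
gripper_width: 0.174
grasp_force: 31.4
```

Request:
drive_tool --deltas '[{"gripper": 180,"offset": [0,0.006,0],"angular": [0,0,0]},{"gripper": 110,"offset": [0,0.006,0],"angular": [0,0,0]},{"gripper": 100,"offset": [0,0.006,0],"angular": [0,0,0]},{"gripper": 100,"offset": [0,0.006,0],"angular": [0,0,0]},{"gripper": 100,"offset": [0,0.006,0],"angular": [0,0,0]}]'

```text
t: 14.1
eef_pos: [0.611, 0.0604, 0.1328]
tool_rot: [-0.0, 0.999, 0.032, -0.0]
contact_force: [-0.6, 0.2, 0.2]
gripper_width: 0.611
grasp_force: 0.0
```

Request:
drive_tool --deltas '[{"gripper": 100,"offset": [0,0,-0.03],"angular": [0,0,0]},{"gripper": 100,"offset": [0,0,-0.07],"angular": [0,0,0]},{"gripper": 100,"offset": [0,0,-0.12],"angular": [0,0,0]},{"gripper": 100,"offset": [0,0,-0.14],"angular": [0,0,0]},{"gripper": 100,"offset": [-0.04,0,-0.14],"angular": [0,0,0]}]'

```text
t: 14.6
eef_pos: [0.576, 0.0583, 0.2773]
tool_rot: [-0.001, 0.999, 0.031, 0.006]
contact_force: [-1.3, 0.4, -0.2]
gripper_width: 0.609
grasp_force: 0.0
```

Request:
drive_tool --deltas '[{"gripper": 0,"offset": [-0.04,0.0,0],"angular": [0,0,0]},{"gripper": 0,"offset": [-0.08,0.0,0],"angular": [0,0,0]},{"gripper": 0,"offset": [-0.12,0,0],"angular": [0,0,0]},{"gripper": 0,"offset": [-0.12,0,0],"angular": [0,0,0]},{"gripper": 0,"offset": [-0.12,0,0],"angular": [0,0,0]}]'

```text
t: 15.1
eef_pos: [0.4511, 0.0497, 0.2733]
tool_rot: [0.0, 0.999, 0.032, 0.001]
contact_force: [-0.2, 0.4, 0.1]
gripper_width: 0.997
grasp_force: 0.0
```

Run:
```python
from h import *
plan()
im,m=snap('wrist','w5.png'); snap('side','s5.png')
```

```text
t 15.1 at [0.4511 0.0497 0.2733] yaw 3.65 F [-0.2  0.4  0.1] w 0.997 g 0.0
```

View pics/w5.png

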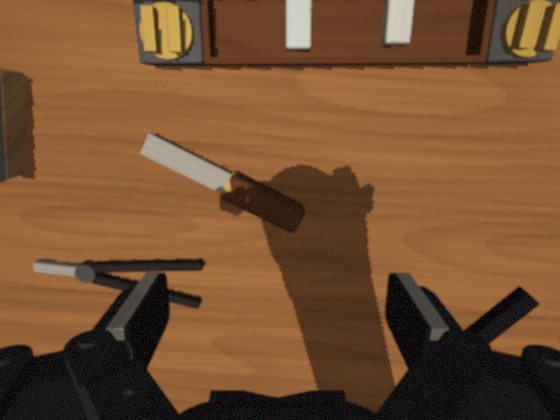

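Run:
```python
from h import *
im=cv2.imread('pics/w5.png'); m=optics.camera_model('wrist')
t=onz(m,[(146,145)],.015)[0]; j=onz(m,[(230,182)],.015)[0]; e=onz(m,[(297,217)],.013)[0]
print('tip',t,'junction',j,'end',e, np.linalg.norm(t-j),np.linalg.norm(t-e))
u=(t-e)[:2]; u/=np.linalg.norm(u); print('yaw',np.degrees(np.arctan2(u[1],u[0])),'centre',t[:2]-.117*u)
g=t[:2]-.123*u
plan((g[0],g[1],.16,np.degrees(np.arctan2(u[1],u[0]))))
# block in side/scene
for n,f in(('side','s5.png'),('scene','scene0.png')):
    i=cv2.imread('pics/'+f); mm=optics.camera_model(n); P=np.array([.47,.335,.065])
    uv=proj(mm,P)[0].astype(int); print(n,uv)
i=cv2.imread('pics/scene0.png')[165:225,350:410]; s=cv2.imread('pics/s5.png')[125:180,215:315]
cv2.imwrite('pics/c5.png',np.hstack([cv2.resize(i,(400,400),interpolation=cv2.INTER_CUBIC),cv2.resize(s,None,fx=4,fy=400/55,interpolation=cv2.INTER_CUBIC)]))
```

```text
tip [0.47427318 0.16701806 0.015     ] junction [0.44555209 0.09262648 0.015     ] end [0.41523317 0.02924605 0.013     ] 0.07974338877249995 0.14990279760282854
yaw 66.803217489309 centre [0.42818801 0.05947664]
t 15.2 at [0.4525 0.0499 0.2733] yaw 3.63 F [-0.4 -0.4 -0.2] w 0.999 g 0.0
[np.float64(0.4258246701262502), np.float64(0.05396169421125682), 0.16] off [-0.0265, -0.0057, 0.1133] ang [0.001, -0.002, -1.404]
side [234 143]
scene [386 186]
```

View pics/c5.png

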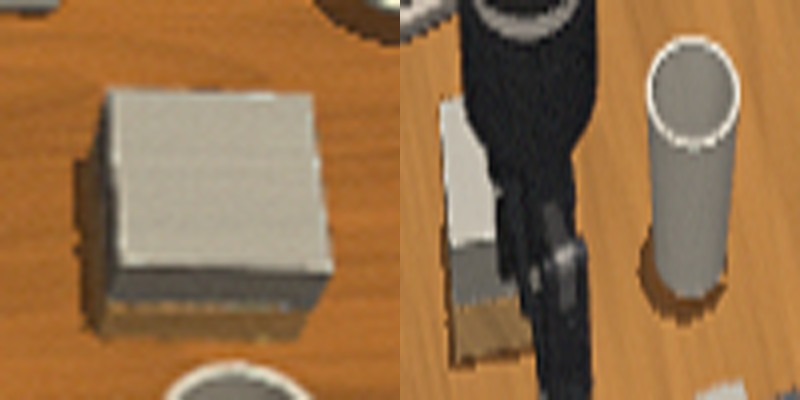

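Run:
```python
from h import *
mc=optics.camera_model('scene'); ms=optics.camera_model('side')
b=onz(mc,np.array([(107,92),(313,95),(331,268),(122,265)])/6.667+[350,165],.065)[:,:2]; print(np.round(b,4).tolist(),b.mean(0))
bs=cv2.imread('pics/side0.png')
print('pot side',onz(ms,[(288.25,137.7)],.09))
im=cv2.imread('pics/scene0.png'); print('pot scene (385,231)->',onz(mc,[(385,231)],.09))
```

```text
[[0.4403, 0.2811], [0.4473, 0.3712], [0.5349, 0.3605], [0.5278, 0.2727]] [0.48757536 0.3213737 ]
pot side [[0.62442226 0.29292406 0.09      ]]
pot scene (385,231)-> [[0.62451686 0.29608311 0.09      ]]
```

Request:
drive_tool --deltas '[{"gripper": 0,"offset": [-0.006,0,0.02],"angular": [0,0,-0.18]},{"gripper": 0,"offset": [-0.012,0,0.04],"angular": [0,0,-0.36]},{"gripper": 0,"offset": [-0.018,-0.002,0.06],"angular": [0,0,-0.54]},{"gripper": 0,"offset": [-0.024,-0.004,0.08],"angular": [0,0,-0.72]},{"gripper": 0,"offset": [-0.026,-0.005,0.1],"angular": [0,0,-0.9]}]'

```text
t: 15.7
eef_pos: [0.4259, 0.0533, 0.172]
tool_rot: [-0.0, 0.926, 0.378, 0.0]
contact_force: [0.2, 1.0, -0.6]
gripper_width: 1.004
grasp_force: 0.0
```

Request:
drive_tool --deltas '[{"gripper": 0,"offset": [0,0,0.01],"angular": [0,0,-0.17]},{"gripper": 0,"offset": [0,0,0.013],"angular": [0,0,-0.34]},{"gripper": 0,"offset": [0,0,0.013],"angular": [0,0,-0.504]},{"gripper": 0,"offset": [0,0,0.013],"angular": [0,0,-0.504]}]'

```text
t: 16.1
eef_pos: [0.4263, 0.0532, 0.1595]
tool_rot: [-0.0, 0.835, 0.551, 0.0]
contact_force: [-0.0, -0.1, -1.0]
gripper_width: 0.998
grasp_force: 0.0
```

Run:
```python
from h import *
plan((.4258,.054,.075,66.8))
im,m=snap('wrist','w6.png'); print(proj(m,[[.4743,.167,.0155],[.4258,.054,.026]]),bot.get_obs()['q'].round(2))
```

```text
t 16.1 at [0.4263 0.0532 0.1595] yaw 66.83 F [-0.  -0.1 -1. ] w 0.998 g 0.0
[0.4258, 0.054, 0.075] off [0.0005, -0.0007, 0.0845] ang [-0.001, -0.001, 0.001]
[[275.33875673  -7.68656535]
 [275.33629497 225.77650467]] [ 0.07  0.32 -0.39  2.22  0.21  0.63 -0.88]
```

View pics/w6.png

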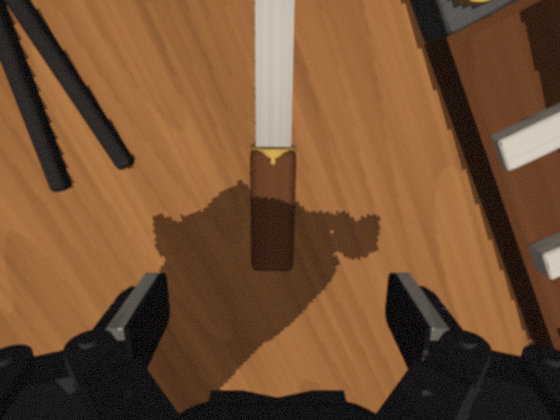

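Request:
drive_tool --deltas '[{"gripper": 0,"offset": [0,0,0.03],"angular": [0,0,0]},{"gripper": 0,"offset": [0,0,0.06],"angular": [0,0,0]},{"gripper": 0,"offset": [0,0,0.084],"angular": [0,0,0]},{"gripper": 100,"offset": [0,0,0.084],"angular": [0,0,0]},{"gripper": 255,"offset": [0,0,0.084],"angular": [0,0,0]}]' --grip_force 30

```text
t: 16.65
eef_pos: [0.4255, 0.0531, 0.076]
tool_rot: [-0.0, 0.835, 0.55, -0.0]
contact_force: [0.2, 0.8, -0.0]
gripper_width: 0.694
grasp_force: 0.0
```

Request:
drive_tool --deltas '[{"gripper": 255,"offset": [0,0,0],"angular": [0,0,0]},{"gripper": 255,"offset": [0,0,0],"angular": [0,0,0]},{"gripper": 255,"offset": [0,0,0],"angular": [0,0,0]},{"gripper": 255,"offset": [0,0,0],"angular": [0,0,0]},{"gripper": 255,"offset": [0,0,0],"angular": [0,0,0]}]'

```text
t: 17.15
eef_pos: [0.4259, 0.053, 0.0771]
tool_rot: [0.001, 0.835, 0.55, 0.001]
contact_force: [0.4, -0.7, 5.6]
gripper_width: 0.296
grasp_force: 29.2
```

Request:
drive_tool --deltas '[{"gripper": 255,"offset": [0,0,-0.02],"angular": [0,0,0]},{"gripper": 255,"offset": [0,0,-0.05],"angular": [0,0,0]},{"gripper": 255,"offset": [0,0,-0.08],"angular": [0,0,0]},{"gripper": 255,"offset": [0,0,-0.11],"angular": [0,0,0]},{"gripper": 255,"offset": [0,0,-0.12],"angular": [0,0,0]}]'

```text
t: 17.65
eef_pos: [0.4263, 0.053, 0.1989]
tool_rot: [0.001, 0.835, 0.55, 0.002]
contact_force: [0.4, 0.4, -1.5]
gripper_width: 0.296
grasp_force: 30.9
```

Run:
```python
from h import *
# key yaw 84.5, 45 deg tilt ; grip point 60 mm ahead of TCP
yaw=84.5; a=np.radians(yaw); u=np.array([np.cos(a),np.sin(a),0])
f=np.array([.484,.2768,0])
def pose(c,h,tilt): # grip dist c before face, height h
    r=down(yaw)*R.from_rotvec([0,-np.radians(tilt),0]); g=f-u*c+[0,0,h]
    p=g-r.apply([0,0,1])*.058; return (*p,r)
plan((.45,.12,.21,yaw),pose(.14,.13,45))
print(bot.get_obs()['q'].round(2))
```

```text
t 17.65 at [0.4263 0.053  0.1989] yaw 66.74 F [ 0.4  0.4 -1.5] w 0.296 g 30.9
[0.45, 0.12, 0.21] off [0.0709, -0.0046, -0.0109] ang [0.007, -0.002, -0.395]
[np.float64(0.47451243917735736), np.float64(0.178267913534894), np.float64(0.17101219330881975)] off [0.0603, 0.0188, 0.039] ang [0.0, -1.0, -0.0]
[ 0.11  0.25 -0.43  2.2   0.16  0.72 -0.83]
```

Request:
drive_tool --deltas '[{"gripper": 255,"offset": [0.025,-0.002,-0.005],"angular": [0,0,-0.13]},{"gripper": 255,"offset": [0.05,-0.004,-0.01],"angular": [0,0,-0.26]},{"gripper": 255,"offset": [0.071,-0.005,-0.011],"angular": [0,0,-0.395]},{"gripper": 255,"offset": [0.071,-0.005,-0.011],"angular": [0,0,-0.395]}]'

```text
t: 18.05
eef_pos: [0.4492, 0.1229, 0.2071]
tool_rot: [-0.0, 0.738, 0.675, 0.001]
contact_force: [-0.9, 0.2, -2.3]
gripper_width: 0.298
grasp_force: 30.8
```

Request:
drive_tool --deltas '[{"gripper": 255,"offset": [0.012,0.004,0.0],"angular": [0,-0.18,0]},{"gripper": 255,"offset": [0.024,0.008,0.005],"angular": [0,-0.36,0]},{"gripper": 255,"offset": [0.036,0.011,0.01],"angular": [0,-0.54,0]},{"gripper": 255,"offset": [0.048,0.015,0.025],"angular": [0,-0.72,0]},{"gripper": 255,"offset": [0.06,0.019,0.035],"angular": [0,-0.9,0]}]'

```text
t: 18.55
eef_pos: [0.4733, 0.178, 0.1713]
tool_rot: [0.235, 0.694, 0.63, -0.257]
contact_force: [0.1, 0.3, -1.1]
gripper_width: 0.295
grasp_force: 30.9
```

```bash
cat >> h.py <<'E'
YB=84.5; _a=np.radians(YB); U=np.array([np.cos(_a),np.sin(_a),0]); FB=np.array([.484,.2768,0])
def pose(c,h,tilt,d=.058):
    r=down(YB)*R.from_rotvec([0,-np.radians(tilt),0]); g=FB-U*c+[0,0,h]
    return (*(g-r.apply([0,0,1])*d),r)
E
python3 - <<'E'
from h import *
plan(pose(.13,.13,45))
print(bot.get_obs()['q'].round(2))
im,m=snap('scene','s7.png'); i2,_=snap('side','sd7.png')
cv2.imwrite('pics/c7.png',np.hstack([cv2.resize(im[110:260,270:420],(400,400)),cv2.resize(i2[100:250,180:330],(400,400))]))
E
```

```text
t 18.55 at [0.4733 0.178  0.1713] yaw 84.39 F [ 0.1  0.3 -1.1] w 0.295 g 30.9
[np.float64(0.4754708967025596), np.float64(0.18822187551856578), np.float64(0.17101219330881975)] off [0.008, 0.0012, -0.0065] ang [0.002, -0.093, -0.002]
[-0.46  0.62 -0.33  1.87  0.63  1.37 -1.25]
```

View pics/c7.png

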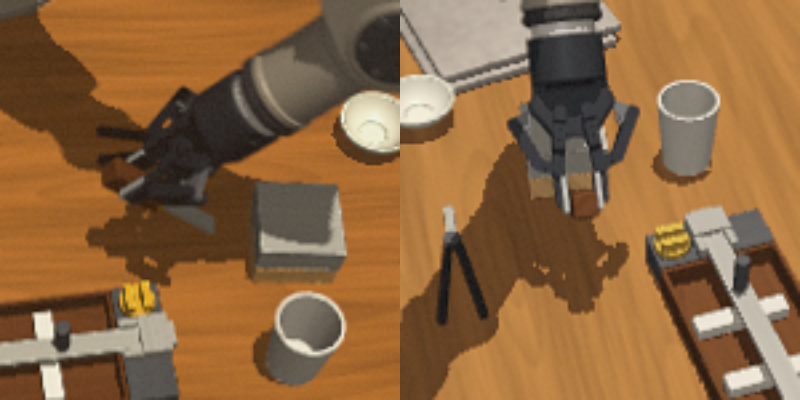

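Run:
```python
from h import *
plan(pose(.09,.135,41),pose(.06,.15,41),pose(.03,.16,41),pose(.006,.165,41))
```

```text
t 18.65 at [0.4716 0.1814 0.1676] yaw 85.12 F [-0.3  0.6 -2.6] w 0.296 g 30.9
[np.float64(0.4790209496103942), np.float64(0.22509058462192752), np.float64(0.1787731556529208)] off [0.0262, 0.0034, -0.0373] ang [0.0, -0.007, 0.01]
[np.float64(0.4818963221860009), np.float64(0.2549524705729429), np.float64(0.19377315565292078)] off [0.0128, -0.0, -0.031] ang [0.0, 0.0, 0.0]
[np.float64(0.48477169476160764), np.float64(0.28481435652395826), np.float64(0.20377315565292078)] off [0.0161, -0.0, -0.0272] ang [0.0, 0.0, 0.0]
[np.float64(0.487071992822093), np.float64(0.30870386528477056), np.float64(0.2087731556529208)] off [0.0148, -0.0, -0.0195] ang [0.0, 0.0, 0.0]
```

Request:
drive_tool --deltas '[{"gripper": 255,"offset": [0.009,0.001,-0.012],"angular": [0,0,0]},{"gripper": 255,"offset": [0.017,0.002,-0.024],"angular": [0,0,0]},{"gripper": 255,"offset": [0.026,0.003,-0.037],"angular": [0,0,0]},{"gripper": 255,"offset": [0.026,0.003,-0.037],"angular": [0,0,0]}]' --grip_force 10

```text
t: 19.05
eef_pos: [0.4811, 0.2235, 0.1849]
tool_rot: [0.233, 0.695, 0.632, -0.254]
contact_force: [-0.4, 0.8, -1.9]
gripper_width: 0.298
grasp_force: 29.7
```

Request:
drive_tool --deltas '[{"gripper": 255,"offset": [0.004,0,-0.01],"angular": [0,0,0]},{"gripper": 255,"offset": [0.008,0,-0.02],"angular": [0,0,0]},{"gripper": 255,"offset": [0.013,0,-0.031],"angular": [0,0,0]},{"gripper": 255,"offset": [0.013,0,-0.031],"angular": [0,0,0]}]'

```text
t: 19.45
eef_pos: [0.4834, 0.2518, 0.1994]
tool_rot: [0.233, 0.694, 0.631, -0.256]
contact_force: [-0.0, -2.0, -0.9]
gripper_width: 0.297
grasp_force: 29.2
```

Run:
```python
from h import *
plan(pose(.03,.16,41),pose(.006,.165,41))
im,m=snap('scene','s8.png'); i2,_=snap('side','sd8.png')
cv2.imwrite('pics/c8.png',np.hstack([cv2.resize(im[110:260,270:420],(400,400)),cv2.resize(i2[100:250,180:330],(400,400))]))
```

```text
t 19.45 at [0.4834 0.2518 0.1994] yaw 84.5 F [-0.  -2.  -0.9] w 0.297 g 29.2
[np.float64(0.48477169476160764), np.float64(0.28481435652395826), np.float64(0.20377315565292078)] off [0.0222, -0.0018, -0.0248] ang [0.002, -0.012, 0.0]
[np.float64(0.487071992822093), np.float64(0.30870386528477056), np.float64(0.2087731556529208)] off [0.0148, -0.0, -0.0195] ang [0.0, 0.0, 0.0]
```

View pics/c8.png

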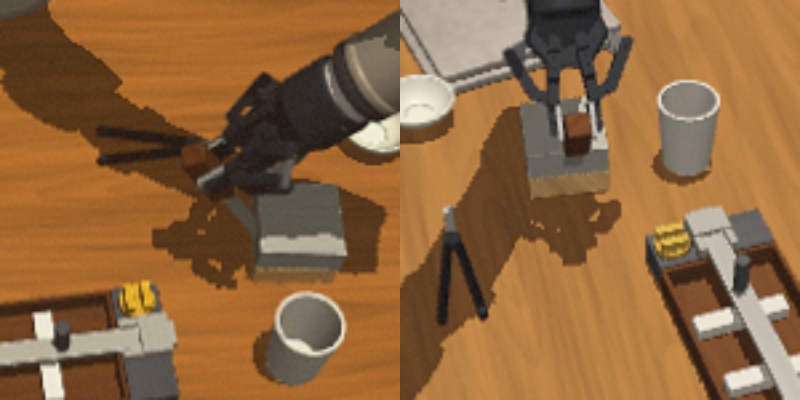

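Request:
drive_tool --deltas '[{"gripper": 250,"offset": [0,0,0],"angular": [0,0,0]},{"gripper": 250,"offset": [0,0,0],"angular": [0,0,0]},{"gripper": 250,"offset": [0,0,0],"angular": [0,0,0]}]' --grip_force 20

```text
t: 19.85
eef_pos: [0.483, 0.2513, 0.1981]
tool_rot: [0.233, 0.694, 0.631, -0.256]
contact_force: [0.5, 0.8, -2.2]
gripper_width: 0.299
grasp_force: 29.3
```

Request:
drive_tool --deltas '[{"gripper": 190,"offset": [0,0,0],"angular": [0,0,0]},{"gripper": 190,"offset": [0,0,0],"angular": [0,0,0]},{"gripper": 190,"offset": [0,0,0],"angular": [0,0,0]}]' --grip_force 6

```text
t: 20.15
eef_pos: [0.4831, 0.2513, 0.1982]
tool_rot: [0.233, 0.694, 0.631, -0.256]
contact_force: [-0.7, 0.0, -1.5]
gripper_width: 0.294
grasp_force: 29.3
```

Request:
drive_tool --deltas '[{"gripper": 183,"offset": [0,0,0],"angular": [0,0,0]},{"gripper": 183,"offset": [0,0,0],"angular": [0,0,0]}]'

```text
t: 20.35
eef_pos: [0.4831, 0.2512, 0.1983]
tool_rot: [0.233, 0.694, 0.631, -0.256]
contact_force: [0.1, 0.2, -2.3]
gripper_width: 0.297
grasp_force: 29.3
```

Request:
drive_tool --deltas '[{"gripper": 181,"offset": [0,0,0],"angular": [0,0,0]},{"gripper": 181,"offset": [0,0,0],"angular": [0,0,0]}]'

```text
t: 20.55
eef_pos: [0.4831, 0.2512, 0.1983]
tool_rot: [0.233, 0.694, 0.631, -0.256]
contact_force: [-0.1, 0.5, -2.5]
gripper_width: 0.3
grasp_force: 29.3
```

Request:
drive_tool --deltas '[{"gripper": 180,"offset": [0,0,0],"angular": [0,0,0]}]'

```text
t: 20.65
eef_pos: [0.4831, 0.2512, 0.1983]
tool_rot: [0.233, 0.694, 0.631, -0.256]
contact_force: [-0.6, -0.8, -1.5]
gripper_width: 0.298
grasp_force: 29.3
```

Request:
drive_tool --deltas '[{"gripper": 179,"offset": [0,0,0],"angular": [0,0,0]}]'

```text
t: 20.75
eef_pos: [0.4831, 0.2512, 0.1983]
tool_rot: [0.233, 0.694, 0.631, -0.256]
contact_force: [0.9, -0.0, -1.9]
gripper_width: 0.298
grasp_force: 22.4
```

Request:
drive_tool --deltas '[{"gripper": 178.7,"offset": [0,0,0],"angular": [0,0,0]}]'

```text
t: 20.85
eef_pos: [0.4831, 0.2512, 0.1983]
tool_rot: [0.233, 0.694, 0.631, -0.256]
contact_force: [0.6, -0.1, -1.2]
gripper_width: 0.302
grasp_force: 18.3
```

Request:
drive_tool --deltas '[{"gripper": 178.4,"offset": [0,0,0],"angular": [0,0,0]}]'

```text
t: 20.95
eef_pos: [0.4831, 0.2512, 0.1983]
tool_rot: [0.233, 0.694, 0.631, -0.256]
contact_force: [-0.1, -0.2, -2.2]
gripper_width: 0.3
grasp_force: 14.2
```

Request:
drive_tool --deltas '[{"gripper": 178,"offset": [0.005,0,-0.006],"angular": [0,0,0]},{"gripper": 178,"offset": [0.011,0,-0.012],"angular": [0,0,0]},{"gripper": 178,"offset": [0.017,-0.001,-0.018],"angular": [0,0,0]},{"gripper": 178,"offset": [0.022,-0.001,-0.025],"angular": [0,0,0]}]'

```text
t: 21.35
eef_pos: [0.4851, 0.2852, 0.203]
tool_rot: [0.233, 0.694, 0.631, -0.256]
contact_force: [0.8, -0.9, -1.8]
gripper_width: 0.304
grasp_force: 8.8
```

Run:
```python
from h import *
plan(pose(.006,.165,41))
im,m=snap('scene','s9.png'); i2,_=snap('side','sd9.png')
cv2.imwrite('pics/c9.png',np.hstack([cv2.resize(im[110:260,270:420],(400,400)),cv2.resize(i2[100:250,180:330],(400,400))]))
```

```text
t 21.35 at [0.4851 0.2852 0.203 ] yaw 84.61 F [ 0.8 -0.9 -1.8] w 0.304 g 8.8
[np.float64(0.487071992822093), np.float64(0.30870386528477056), np.float64(0.2087731556529208)] off [0.0141, -0.0002, -0.0197] ang [0.001, -0.011, 0.002]
```

View pics/c9.png

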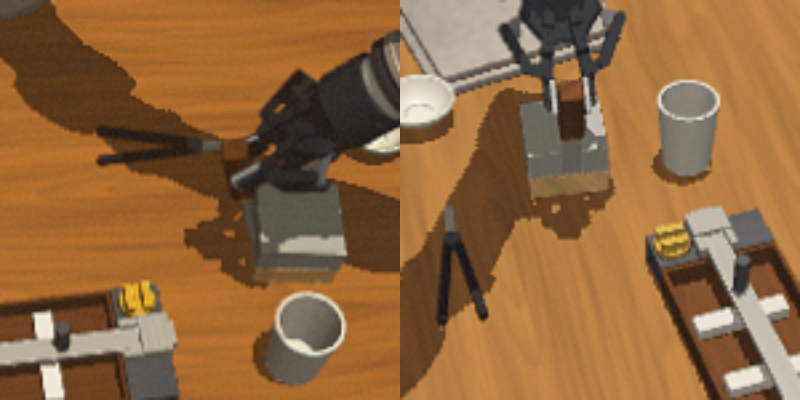

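Request:
drive_tool --deltas '[{"gripper": 178,"offset": [0.005,0,-0.007],"angular": [0,0,0]},{"gripper": 178,"offset": [0.01,0,-0.014],"angular": [0,0,0]},{"gripper": 178,"offset": [0.014,0,-0.02],"angular": [0,0,0]},{"gripper": 178,"offset": [0.014,0,-0.02],"angular": [0,0,0]}]'

```text
t: 21.85
eef_pos: [0.4874, 0.3092, 0.2093]
tool_rot: [0.233, 0.694, 0.632, -0.255]
contact_force: [0.2, -0.0, -2.1]
gripper_width: 0.302
grasp_force: 9.2
```

Run:
```python
from h import *
plan(pose(.002,.165,41),pose(.002,.165,28),pose(.002,.165,14),pose(.002,.165,0))
```

```text
t 21.85 at [0.4874 0.3092 0.2093] yaw 84.62 F [ 0.2 -0.  -2.1] w 0.302 g 9.2
[np.float64(0.4874553758321739), np.float64(0.3126854500782392), np.float64(0.2087731556529208)] off [0.003, -0.0003, -0.0018] ang [0.002, -0.013, 0.002]
[np.float64(0.48641812609783897), np.float64(0.30191319971590297), np.float64(0.21621096038581777)] off [-0.013, 0.0, 0.0015] ang [0.0, 0.289, -0.0]
[np.float64(0.48515316529078195), np.float64(0.28877607944380373), np.float64(0.2212771521240078)] off [-0.014, 0.0, 0.0017] ang [0.0, 0.311, 0.0]
[np.float64(0.48380830849495954), np.float64(0.27480920760326566), np.float64(0.223)] off [-0.014, 0.0, 0.0017] ang [0.0, 0.311, -0.0]
```

Request:
drive_tool --deltas '[{"gripper": 178,"offset": [-0.004,0,0],"angular": [0,0.14,0]},{"gripper": 178,"offset": [-0.01,0,0],"angular": [0,0.28,0]},{"gripper": 178,"offset": [-0.01,0,0],"angular": [0,0.28,0]}]'

```text
t: 22.15
eef_pos: [0.4879, 0.2978, 0.2173]
tool_rot: [0.162, 0.72, 0.651, -0.177]
contact_force: [0.6, -0.5, -2.2]
gripper_width: 0.301
grasp_force: 10.0
```

Request:
drive_tool --deltas '[{"gripper": 178,"offset": [-0.007,0,0.001],"angular": [0,0.155,0]},{"gripper": 178,"offset": [-0.014,0,0.002],"angular": [0,0.311,0]},{"gripper": 178,"offset": [-0.014,0,0.002],"angular": [0,0.311,0]}]'

```text
t: 22.45
eef_pos: [0.4863, 0.2836, 0.221]
tool_rot: [0.082, 0.736, 0.666, -0.09]
contact_force: [1.3, -0.6, -2.4]
gripper_width: 0.3
grasp_force: 10.7
```

Request:
drive_tool --deltas '[{"gripper": 178,"offset": [-0.007,0,0.001],"angular": [0,0.155,0]},{"gripper": 178,"offset": [-0.014,0,0.002],"angular": [0,0.311,0]},{"gripper": 178,"offset": [-0.014,0,0.002],"angular": [0,0.311,0]},{"gripper": 178,"offset": [-0.014,0,0.002],"angular": [0,0.311,0]}]'

```text
t: 22.85
eef_pos: [0.4841, 0.2731, 0.2216]
tool_rot: [0.0, 0.74, 0.673, -0.001]
contact_force: [0.6, 0.8, -2.9]
gripper_width: 0.301
grasp_force: 11.2
```

Run:
```python
from h import *
plan(pose(.002,.165,0))
im,m=snap('side','sd10.png'); im2,mc=snap('scene','sc10.png'); iw,mw=snap('wrist','w10.png')
# wooden handle + blade pixels near key
g=np.array([.484,.275,.165])
print('proj side',proj(m,[g,g-[0,0,.127],g+[0,0,.03]]).round(0).tolist(),'scene',proj(mc,[g,g-[0,0,.127]]).round(0).tolist(),'wrist',proj(mw,[g,g-[0,0,.127]]).round(0).tolist())
h=cv2.cvtColor(im,cv2.COLOR_BGR2HSV)
for v in range(112,182,4): print(v,' '.join('%d,%d,%d'%tuple(im[v,u]) for u in range(225,262,4)))
```

```text
t 22.85 at [0.4841 0.2731 0.2216] yaw 84.56 F [ 0.6  0.8 -2.9] w 0.301 g 11.2
[np.float64(0.48380830849495954), np.float64(0.27480920760326566), np.float64(0.223)] off [0.0017, -0.0004, -0.0014] ang [-0.002, 0.003, 0.001]
proj side [[242.0, 129.0], [244.0, 163.0], [242.0, 121.0]] scene [[373.0, 171.0], [365.0, 197.0]] wrist [[277.0, 297.0], [277.0, 201.0]]
112 63,66,68 168,183,194 32,30,26 38,38,37 30,29,29 27,31,29 32,33,32 112,121,133 23,24,22 30,29,31
116 24,25,23 171,185,197 36,35,34 32,32,34 78,85,92 66,72,79 30,27,30 138,150,159 29,26,27 28,22,22
120 39,38,39 28,32,29 31,29,32 25,23,23 137,152,162 81,86,94 36,35,36 25,23,27 34,28,30 70,131,189
124 123,134,146 31,29,31 30,33,28 31,43,59 51,95,143 24,47,80 35,33,35 55,99,147 71,131,189 61,121,177
128 63,121,178 64,126,185 39,43,64 79,84,84 30,46,73 27,45,68 109,117,120 64,125,181 65,127,180 68,127,182
132 64,127,185 69,132,187 38,53,77 107,114,118 24,42,62 25,39,61 111,119,122 71,137,197 63,117,175 68,127,184
136 69,131,186 73,134,192 74,134,192 111,117,119 24,40,63 25,40,61 141,150,155 189,196,195 67,126,180 71,129,184
140 188,2
[... 494 characters left out ...]
,108 88,97,100 89,96,100 147,158,164 77,84,88 87,93,99 63,122,178
160 36,67,100 91,99,106 89,99,104 90,98,102 85,95,100 90,97,100 90,101,104 89,100,103 90,99,101 69,128,184
164 71,132,188 94,103,104 88,98,101 91,99,103 85,93,95 90,100,105 88,99,108 93,114,132 87,130,162 68,126,182
168 68,133,190 72,111,143 68,109,139 58,95,125 67,106,137 67,104,137 76,118,152 75,117,151 68,107,142 70,132,188
172 37,61,92 70,109,140 71,110,141 64,101,135 56,91,121 59,93,127 35,64,91 33,63,99 70,132,190 68,130,186
176 37,63,92 31,59,95 35,64,98 37,64,101 33,64,96 35,66,103 37,64,98 31,62,98 38,68,104 66,126,182
180 37,63,99 35,67,101 31,62,96 31,66,98 37,63,97 37,68,103 40,68,100 35,64,97 72,136,193 71,136,194
```

Run:
```python
from h import *
im=cv2.imread('pics/sd10.png');sc=cv2.imread('pics/sc10.png');w=cv2.imread('pics/w10.png')
m=optics.camera_model('side');mc=optics.camera_model('scene');mw=optics.camera_model('wrist')
print('side col 243:',[ (v,im[v,243].tolist()) for v in range(114,170,2)])
g=np.array([.4841,.2731,.2216-.058])
for l in(-20,0,20,40):
    d=np.array([np.cos(np.radians(84.5))*np.sin(np.radians(-l)),np.sin(np.radians(-l)),-np.cos(np.radians(l))])
    P=[g-d*.029,g+d*.045,g+d*.125]; print(l,'side',proj(m,P).round(0).tolist(),'scene',proj(mc,P).round(0).tolist(),'wrist',proj(mw,P).round(0).tolist())
print('wrist col 277:',[(v,w[v,277].tolist()) for v in range(100,420,8)])
for v in range(176,206,3): print(v,' '.join('%d,%d,%d'%tuple(sc[v,u]) for u in range(342,378,3)))
```

```text
side col 243: [(114, [30, 30, 28]), (116, [78, 86, 92]), (118, [166, 182, 193]), (120, [94, 102, 111]), (122, [42, 53, 63]), (124, [35, 67, 108]), (126, [31, 43, 68]), (128, [31, 46, 72]), (130, [28, 50, 80]), (132, [26, 37, 63]), (134, [29, 41, 66]), (136, [22, 39, 61]), (138, [22, 34, 62]), (140, [21, 38, 62]), (142, [20, 37, 62]), (144, [26, 41, 64]), (146, [24, 41, 62]), (148, [21, 46, 70]), (150, [91, 97, 100]), (152, [85, 93, 98]), (154, [85, 93, 98]), (156, [85, 92, 98]), (158, [89, 96, 101]), (160, [90, 97, 102]), (162, [88, 96, 100]), (164, [88, 94, 98]), (166, [66, 106, 142]), (168, [69, 108, 142])]
-20 side [[242.0, 125.0], [242.0, 138.0], [242.0, 152.0]] scene [[370.0, 165.0], [375.0, 180.0], [380.0, 196.0]] wrist [[278.0, 371.0], [278.0, 224.0], [278.0, 145.0]]
0 side [[242.0, 122.0], [243.0, 142.0], [244.0, 163.0]] scene [[374.0, 164.0], [369.0, 181.0], [364.0, 197.0]] wrist [[278.0, 349.0], [278.0, 251.0], [277.0, 204.0]]
20 side [[241.0, 120.0], [244.0, 145.0], [246.0, 171.0]] scene [[378.0, 165.0], [364.0, 180.0], [350.0, 195.0]] wrist [[278.0, 318.0], [277.0, 281.0]
[... 1572 characters left out ...]
82 24,53,86 28,51,83 22,49,79 26,53,86 29,56,85 37,58,81 67,76,83 78,89,93 114,128,132 154,174,182
191 20,53,84 25,55,87 27,59,90 27,57,89 33,56,89 27,53,87 25,57,91 43,60,77 68,76,82 76,85,91 161,181,189 149,171,178
194 32,55,88 29,58,90 29,55,87 31,58,88 28,58,90 27,51,87 29,60,92 44,55,70 53,59,66 115,129,137 151,172,182 150,170,180
197 27,53,86 22,51,85 32,60,91 30,58,89 23,54,85 24,53,84 25,54,86 46,61,78 40,48,55 151,172,180 153,173,182 152,173,180
200 24,52,82 22,53,84 27,56,86 23,49,82 29,56,88 28,55,86 31,59,87 35,58,84 43,47,58 156,178,185 156,177,185 153,174,182
203 26,57,90 30,57,94 14,53,87 31,61,92 30,61,94 23,54,89 30,56,90 33,60,87 41,50,54 171,192,198 160,180,187 160,180,190
```

Request:
drive_tool --deltas '[{"gripper": 178,"offset": [0.003,0,0],"angular": [0,0,0]},{"gripper": 178,"offset": [0.005,0,0],"angular": [0,0,0]},{"gripper": 178,"offset": [0.005,0,0],"angular": [0,0,0]}]'

```text
t: 23.3
eef_pos: [0.4843, 0.2787, 0.2217]
tool_rot: [-0.001, 0.739, 0.673, 0.0]
contact_force: [0.1, -0.9, -2.8]
gripper_width: 0.301
grasp_force: 11.3
```

```bash
cat > fit.py <<'E'
from h import *
from scipy.optimize import least_squares
def look():
    o=bot.get_obs(); mw=optics.camera_model('wrist'); iw=np.array(optics.read_camera('wrist'))
    q=o['tool_rot']; r=R.from_quat([q[1],q[2],q[3],q[0]]); p=np.array(o['eef_pos'])
    return o,mw,iw,r,p
if __name__=='__main__':
    plan()
    o,mw,iw,r,p=look(); cv2.imwrite('pics/w11.png',iw)
    im,ms=snap('side'); c=iw[:,272:284].mean(1)
    print('wrist',[(v,c[v].astype(int).tolist()) for v in range(176,262,4)])
    print('side',[(v,im[v,241:246].mean(0).astype(int).tolist()) for v in range(116,172,2)])
    tool=r.as_matrix()
    # key point at distance a below grip d along lean phi, front offset f (toward tool x)
    def pt(phi,J,a,f,d=.060):
        k=np.array([np.sin(phi),0,np.cos(phi)]); n=np.array([np.cos(phi),0,-np.sin(phi)])
        return p+tool@(np.array([0,0,d])+k*a+n*f)
    for J in(.035,.045,.055,.065):
        for phi in(-10,-5,0,5,10):
            f=np.radians(phi); print(J,phi,'wrist tip/junc',proj(mw,[pt(f,J,J+.08,.0025),pt(f,J,J,.013)])[:,1].round(0),'side junc/top',proj(ms,[pt(f,J,J,-.013),pt(f,J,J-.074,-.013)])[:,1].round(1))
E
python3 fit.py
```

```text
t 23.3 at [0.4843 0.2787 0.2217] yaw 84.64 F [ 0.1 -0.9 -2.8] w 0.301 g 11.3
wrist [(176, [155, 168, 177]), (180, [154, 167, 176]), (184, [153, 167, 176]), (188, [139, 152, 161]), (192, [94, 105, 112]), (196, [80, 89, 95]), (200, [80, 88, 95]), (204, [81, 89, 95]), (208, [80, 88, 94]), (212, [80, 89, 94]), (216, [74, 82, 87]), (220, [60, 66, 71]), (224, [60, 66, 71]), (228, [61, 67, 71]), (232, [61, 67, 72]), (236, [61, 67, 71]), (240, [54, 67, 75]), (244, [26, 58, 79]), (248, [17, 32, 50]), (252, [15, 25, 40]), (256, [12, 21, 40]), (260, [14, 24, 40])]
side [(116, [83, 92, 100]), (118, [171, 185, 198]), (120, [101, 111, 120]), (122, [57, 77, 102]), (124, [21, 36, 62]), (126, [27, 42, 69]), (128, [28, 47, 76]), (130, [26, 40, 63]), (132, [23, 37, 62]), (134, [22, 38, 61]), (136, [24, 38, 62]), (138, [24, 38, 62]), (140, [24, 39, 62]), (142, [22, 38, 62]), (144, [24, 39, 63]), (146, [25, 42, 66]), (148, [62, 94, 109]), (150, [87, 95, 100]), (152, [87, 96, 100]), (154, [88, 96, 100]), (156, [89, 97, 101]), (158, [88, 96, 101]), (160, [88, 96, 101]), (162, [88, 97, 101]), (164, [89, 97,
[... 652 characters left out ...]
.045 10 wrist tip/junc [168. 210.] side junc/top [143.2 125.9]
0.055 -10 wrist tip/junc [224. 232.] side junc/top [148.7 125.5]
0.055 -5 wrist tip/junc [209. 224.] side junc/top [148.1 126.2]
0.055 0 wrist tip/junc [193. 216.] side junc/top [147.3 126.9]
0.055 5 wrist tip/junc [178. 208.] side junc/top [146.4 127.6]
0.055 10 wrist tip/junc [163. 200.] side junc/top [145.5 128.3]
0.065 -10 wrist tip/junc [222. 228.] side junc/top [151.7 128.7]
0.065 -5 wrist tip/junc [206. 219.] side junc/top [150.9 129.2]
0.065 0 wrist tip/junc [190. 210.] side junc/top [150.  129.7]
0.065 5 wrist tip/junc [174. 201.] side junc/top [148.9 130.2]
0.065 10 wrist tip/junc [158. 192.] side junc/top [147.7 130.7]
```

Run:
```python
from h import *
w=cv2.imread('pics/w11.png'); mw=optics.camera_model('wrist')
print('block edge',proj(mw,[[.484,.277,.065],[.44,.281,.065],[.528,.2727,.065]]).round(0).tolist())
g=w.astype(int).mean(2)
for v in list(range(180,260,5))+list(range(265,400,15)): print(v,[int(x) for x in g[v,228:330:4]])
```

```text
block edge [[276.0, 216.0], [207.0, 216.0], [344.0, 216.0]]
180 [166, 169, 163, 167, 169, 162, 164, 165, 170, 170, 164, 164, 169, 168, 166, 165, 161, 170, 167, 166, 167, 166, 168, 166, 171, 171]
185 [90, 133, 165, 110, 92, 87, 136, 131, 136, 110, 158, 164, 168, 169, 168, 168, 164, 168, 167, 168, 167, 167, 170, 167, 171, 171]
190 [86, 89, 87, 86, 88, 89, 87, 88, 91, 92, 86, 83, 110, 142, 165, 166, 163, 168, 164, 167, 166, 163, 164, 166, 170, 171]
195 [83, 93, 91, 90, 89, 91, 90, 87, 91, 87, 84, 90, 89, 88, 119, 161, 162, 169, 167, 164, 165, 164, 165, 163, 170, 169]
200 [88, 88, 85, 91, 89, 86, 88, 89, 90, 90, 86, 86, 86, 87, 89, 91, 138, 168, 164, 164, 164, 161, 163, 165, 170, 167]
205 [86, 91, 85, 85, 90, 88, 86, 86, 88, 88, 88, 90, 86, 88, 92, 90, 87, 112, 165, 164, 165, 162, 164, 166, 169, 168]
210 [88, 90, 86, 81, 90, 85, 87, 85, 92, 91, 84, 89, 88, 86, 89, 87, 89, 87, 132, 163, 164, 162, 166, 116, 121, 161]
215 [84, 84, 82, 79, 89, 81, 84, 83, 92, 91, 89, 83, 85, 85, 88, 86, 85, 89, 86, 84, 159, 155, 85, 84, 88, 89]
220 [61, 59, 58, 57, 58, 58, 60, 61, 58, 64, 68, 69, 61, 73, 64,
[... 1136 characters left out ...]
7, 28, 18, 28, 27, 20, 5, 4, 38, 71, 68]
310 [86, 77, 23, 25, 15, 28, 25, 23, 19, 35, 23, 34, 18, 20, 25, 30, 26, 20, 26, 25, 24, 17, 26, 33, 99, 31]
325 [26, 19, 25, 0, 27, 26, 31, 33, 34, 28, 29, 24, 18, 17, 31, 34, 23, 26, 20, 26, 27, 13, 21, 21, 21, 16]
340 [28, 20, 24, 16, 30, 23, 19, 18, 25, 31, 24, 30, 27, 22, 25, 24, 30, 34, 26, 29, 23, 18, 20, 26, 12, 23]
355 [22, 55, 27, 31, 33, 32, 41, 38, 42, 38, 31, 33, 39, 24, 26, 36, 29, 26, 30, 35, 40, 34, 31, 62, 29, 15]
370 [24, 103, 106, 38, 27, 36, 30, 22, 29, 37, 32, 30, 30, 37, 30, 35, 37, 42, 37, 35, 41, 33, 101, 103, 53, 23]
385 [12, 95, 100, 53, 30, 33, 30, 33, 36, 29, 39, 38, 41, 38, 35, 37, 32, 41, 37, 39, 31, 33, 105, 107, 45, 18]
```

Run:
```python
from h import *
im,m=snap('scene','sc12.png'); i=im.astype(int)
for v in range(164,206,2): print(v,' '.join('%d,%d,%d'%tuple(i[v,u]) for u in range(352,382,2)))
o=bot.get_obs(); p=np.array(o['eef_pos']); a=np.radians(84.5); tx=np.array([np.cos(a),np.sin(a),0]); ty=np.array([np.sin(a),-np.cos(a),0])
for x0,phi in((0,0),(-.018,6),(0,-20),(-.01,0)):
    f=np.radians(phi); k=np.array([np.sin(f),np.cos(f)]); n=np.array([np.cos(f),-np.sin(f)])
    P=[]
    for a_,s,w in((.045,-.013,.013),(.045,.013,.013),(.045,0,.01),(.085,0,.01),(.125,0,.01)):
        q=np.array([x0,.06])+k*a_+n*s; P.append(p+tx*q[0]-np.array([0,0,q[1]])+ty*w)
    print(x0,phi,proj(m,P).round(0).tolist())
print('block edge',proj(m,[[.5278,.2727,.065],[.4403,.2811,.065],[.5278,.2727,.0]]).round(0).tolist())
```

```text
164 154,172,180 152,170,178 154,172,177 145,167,181 46,115,187 46,114,184 36,99,163 7,30,55 21,40,62 18,39,59 25,32,44 24,32,37 32,36,45 27,33,38 32,33,43
166 57,73,90 56,65,73 56,65,71 51,91,139 42,112,180 44,112,181 34,76,126 7,29,52 31,44,68 28,42,67 27,37,51 32,34,44 27,31,35 24,32,41 25,28,36
168 51,115,185 52,116,185 41,111,185 46,112,180 48,112,179 43,110,179 15,51,86 20,35,56 22,41,62 27,45,68 22,33,55 24,30,36 31,36,47 97,121,144 32,36,43
170 42,103,168 39,101,166 40,102,165 44,100,164 48,110,172 50,107,175 20,34,55 22,37,54 13,29,54 27,36,59 25,32,36 31,31,41 22,26,36 49,52,59 52,52,59
172 48,111,179 48,113,182 45,112,180 49,110,180 49,110,179 45,105,173 17,24,40 26,37,56 24,36,58 19,37,55 39,46,54 23,30,37 17,29,37 34,40,44 50,53,58
174 44,114,182 52,112,185 52,115,184 46,110,180 45,111,182 41,105,171 13,27,45 20,35,56 16,34,52 26,35,53 69,73,79 24,29,39 22,31,35 20,31,34 23,30,41
176 47,107,171 38,105,168 47,108,169 41,100,168 49,107,174 38,100,161 12,26,43 6,26,49 23,35,56 43,49,63 59,68,70 21,29,36 25,31,39 26,31,38 25,33,43
178 37,97,156 44,107,172 39,104,167 42,102,16
[... 1828 characters left out ...]
6 30,60,93 30,57,89 31,60,91 38,62,81 46,54,60 89,101,107 156,177,187 154,176,183 154,176,182 156,178,186 152,172,180 151,175,181
204 27,55,89 29,55,88 28,57,88 20,55,86 30,56,88 25,51,85 38,63,87 48,53,60 101,111,119 151,168,171 128,146,156 134,151,158 134,151,161 132,150,158 134,151,157
0 0 [[367.0, 185.0], [376.0, 185.0], [371.0, 184.0], [369.0, 192.0], [366.0, 200.0]]
-0.018 6 [[362.0, 185.0], [371.0, 185.0], [366.0, 184.0], [365.0, 192.0], [365.0, 200.0]]
0 -20 [[362.0, 183.0], [370.0, 186.0], [366.0, 184.0], [359.0, 191.0], [352.0, 198.0]]
-0.01 0 [[363.0, 185.0], [372.0, 185.0], [368.0, 184.0], [365.0, 192.0], [363.0, 200.0]]
block edge [[368.0, 205.0], [366.0, 179.0], [364.0, 216.0]]
```

Request:
drive_tool --deltas '[{"gripper": 178,"offset": [0.003,0,0],"angular": [0,0,0]},{"gripper": 178,"offset": [0.006,0,0],"angular": [0,0,0]},{"gripper": 178,"offset": [0.006,0,0],"angular": [0,0,0]},{"gripper": 178,"offset": [0.006,0,0],"angular": [0,0,0]}]'

```text
t: 23.85
eef_pos: [0.4852, 0.284, 0.2219]
tool_rot: [-0.001, 0.74, 0.673, 0.001]
contact_force: [0.1, -0.4, -2.1]
gripper_width: 0.306
grasp_force: 11.4
```

Request:
drive_tool --deltas '[{"gripper": 255,"offset": [0,0,0],"angular": [0,0,0]},{"gripper": 255,"offset": [0.002,0,0],"angular": [0,0,0]},{"gripper": 255,"offset": [0.004,0,0],"angular": [0,0,0]},{"gripper": 255,"offset": [0.004,0,0],"angular": [0,0,0]},{"gripper": 255,"offset": [0.004,0,0],"angular": [0,0,0]}]' --grip_force 40

```text
t: 24.35
eef_pos: [0.4856, 0.2871, 0.2217]
tool_rot: [-0.0, 0.74, 0.673, 0.0]
contact_force: [0.3, -3.4, -1.0]
gripper_width: 0.298
grasp_force: 40.7
```

Run:
```python
from h import *
plan()
im,m=snap('scene','sc13.png'); i=im.astype(int)
for v in range(164,202,3): print(v,' '.join('%d,%d,%d'%tuple(i[v,u]) for u in range(358,376,2)))
w,mw=snap('wrist','w13.png'); g=w.astype(int).mean(2)
for v in range(190,300,6): print(v,[int(x) for x in g[v,244:310:3]])
```

```text
t 24.35 at [0.4856 0.2871 0.2217] yaw 84.54 F [ 0.3 -3.4 -1. ] w 0.298 g 40.7
164 148,169,182 42,111,182 49,114,183 44,112,183 45,112,183 40,91,150 25,36,57 24,40,61 24,42,63
167 44,112,183 44,110,179 44,110,178 44,112,180 54,118,186 15,24,39 14,32,54 26,41,63 19,38,65
170 47,99,164 39,104,167 44,103,168 48,106,172 48,98,153 21,30,45 15,33,53 16,32,53 18,32,53
173 46,112,180 47,111,181 43,110,181 50,115,183 18,33,53 15,30,48 24,37,57 17,32,56 40,48,61
176 45,106,171 43,103,171 44,107,175 41,102,165 25,28,43 22,37,55 15,34,52 13,31,51 62,73,78
179 41,101,166 46,102,163 39,100,160 39,93,153 7,20,44 23,36,53 17,33,53 20,35,55 74,81,87
182 34,58,89 26,54,86 29,68,110 44,96,151 18,32,50 15,30,49 25,33,56 27,39,60 30,43,59
185 25,54,87 28,55,86 31,58,89 49,65,78 52,58,69 42,71,86 47,77,95 61,74,83 74,85,88
188 27,55,83 30,54,88 29,53,87 36,58,69 51,55,63 66,75,83 76,87,92 79,90,95 73,84,91
191 32,59,91 27,56,89 30,60,84 39,54,67 54,61,68 73,81,85 76,87,91 78,87,96 74,83,89
194 22,55,89 31,59,92 27,53,88 49,56,61 66,74,83 79,87,92 75,86,93 72,80,87 111,126,133
197 33,58,89 21,56,85 26,55,86
[... 1264 characters left out ...]
, 26, 21, 25, 18, 25, 34, 17, 28, 24, 47, 111, 104]
262 [6, 45, 50, 22, 22, 14, 23, 29, 28, 29, 34, 19, 16, 21, 28, 28, 29, 28, 28, 17, 89, 88]
268 [20, 46, 32, 28, 16, 25, 20, 21, 25, 25, 30, 19, 31, 21, 30, 24, 29, 26, 15, 23, 69, 84]
274 [19, 42, 27, 18, 18, 35, 22, 29, 19, 21, 28, 27, 28, 31, 32, 25, 30, 20, 12, 17, 41, 80]
280 [10, 28, 26, 19, 24, 26, 14, 24, 30, 35, 25, 22, 18, 13, 15, 26, 19, 24, 18, 20, 28, 51]
286 [11, 13, 9, 30, 33, 20, 28, 14, 20, 24, 26, 21, 27, 23, 26, 20, 22, 26, 30, 20, 26, 15]
292 [11, 29, 25, 23, 24, 25, 19, 24, 22, 24, 27, 26, 30, 24, 16, 18, 22, 31, 18, 27, 18, 24]
298 [13, 25, 32, 15, 23, 31, 33, 31, 31, 25, 21, 23, 32, 24, 30, 29, 29, 20, 28, 29, 32, 14]
```

Request:
drive_tool --deltas '[{"gripper": 255,"offset": [-0.02,0,0],"angular": [0,0,0]},{"gripper": 255,"offset": [-0.05,0,0],"angular": [0,0,0]},{"gripper": 255,"offset": [-0.07,0,-0.03],"angular": [0,0,0]},{"gripper": 255,"offset": [-0.09,0,-0.06],"angular": [0,0,0]},{"gripper": 255,"offset": [-0.09,0,-0.08],"angular": [0,0,0]}]'

```text
t: 24.95
eef_pos: [0.4777, 0.1965, 0.3036]
tool_rot: [-0.0, 0.741, 0.672, 0.002]
contact_force: [0.8, -0.3, -1.8]
gripper_width: 0.3
grasp_force: 40.6
```

Run:
```python
from h import *
plan((.563,.14,.275,90))
print(bot.get_obs()['q'].round(2))
w,m=snap('wrist','w14.png'); g=w.astype(int)
for v in range(176,262,4): print(v,' '.join('%d,%d,%d'%tuple(g[v,u]) for u in range(250,308,5)))
```

```text
t 24.95 at [0.4777 0.1965 0.3036] yaw 84.4 F [ 0.8 -0.3 -1.8] w 0.3 g 40.6
[0.563, 0.14, 0.275] off [-0.048, 0.0903, 0.0287] ang [0.003, -0.003, -0.124]
[-0.02  0.27 -0.58  1.9   0.17  1.02 -0.77]
176 39,64,96 39,63,100 38,64,100 38,63,98 30,56,88 35,61,94 63,109,164 74,124,178 72,118,173 61,105,157 71,118,171 66,117,171
180 35,66,96 40,67,98 33,61,98 40,66,100 33,62,95 41,63,98 39,70,102 76,122,177 39,62,98 21,53,86 36,72,105 43,71,108
184 40,64,99 40,68,103 36,64,96 43,68,102 31,57,91 39,61,89 42,69,100 42,65,103 38,65,99 37,60,94 37,60,98 32,60,97
188 33,63,97 47,69,103 35,62,96 36,64,99 32,60,93 38,64,94 43,68,101 36,65,100 38,66,98 36,60,95 40,65,98 35,64,98
192 44,69,103 36,63,98 33,59,96 42,70,103 38,64,97 37,59,92 29,58,95 36,61,99 35,61,97 37,62,96 39,63,96 42,60,97
196 38,68,101 38,65,98 38,61,96 39,67,104 38,63,97 41,61,93 39,68,100 40,68,102 41,69,100 35,60,97 31,57,94 38,63,96
200 41,68,102 35,60,96 36,65,98 34,66,103 39,66,100 36,59,88 36,63,97 36,66,99 28,61,97 44,68,101 37,59,95 31,59,93
204 42,68,101 37,63,97 34,61,94 37,67,104 41,67,100 38,62,88 36,63,101 44,69,105 
[... 992 characters left out ...]
240 30,58,93 41,69,101 52,67,88 67,73,79 66,73,78 69,73,78 66,72,79 68,75,78 67,74,78 76,121,176 77,127,182 70,119,175
244 40,60,94 40,65,101 58,74,87 70,77,81 71,79,83 69,76,77 70,78,83 71,77,85 62,69,72 71,119,171 71,124,179 66,118,173
248 27,59,91 41,66,101 55,68,83 59,73,83 46,74,93 36,72,94 35,69,94 43,72,90 61,70,76 72,112,161 73,124,182 73,122,174
252 34,60,92 27,41,63 16,25,40 8,23,44 22,29,47 35,58,77 17,36,53 27,37,51 22,31,50 15,34,49 54,93,143 69,119,172
256 42,65,105 21,27,42 23,28,45 25,34,50 7,21,47 19,29,45 27,34,52 21,27,45 22,30,48 26,28,44 11,27,48 71,118,173
260 60,102,149 23,24,41 12,11,42 22,32,45 13,18,44 16,27,44 24,31,47 23,37,48 18,29,48 23,31,45 17,29,40 64,116,168
```

```bash
cat >> h.py <<'E'
def tool():
    o=bot.get_obs(); q=o['tool_rot']; return R.from_quat([q[1],q[2],q[3],q[0]]).as_matrix(), np.array(o['eef_pos'])
def toolray(m,uv,zt):
    r,p=tool(); o,d=ray(m,uv); o=r.T@(o-p); d=d@r; return o+d*((zt-o[2])/d[:,2])[:,None]
E
python3 - <<'E'
from h import *
m=optics.camera_model('wrist')
for z in(.178,.183,.188): print(toolray(m,[(262,214.5),(277,214.5),(291.5,214.5)],z).round(4).tolist())
print(toolray(m,[(276,250)],.103).round(4))
im=cv2.imread('pics/w14.png').astype(int)
E
```

```text
[[-0.008, -0.0101, 0.178], [-0.008, 0.0005, 0.178], [-0.008, 0.0107, 0.178]]
[[-0.0097, -0.0103, 0.183], [-0.0097, 0.0005, 0.183], [-0.0097, 0.0109, 0.183]]
[[-0.0115, -0.0105, 0.188], [-0.0115, 0.0005, 0.188], [-0.0115, 0.0111, 0.188]]
[[-1.20e-03 -1.00e-04  1.03e-01]]
```

Request:
drive_tool --deltas '[{"gripper": 255,"offset": [-0.015,0.03,0],"angular": [0,0,-0.06]},{"gripper": 255,"offset": [-0.03,0.06,0],"angular": [0,0,-0.12]},{"gripper": 255,"offset": [-0.048,0.09,0.01],"angular": [0,0,-0.124]},{"gripper": 255,"offset": [-0.048,0.09,0.02],"angular": [0,0,-0.124]},{"gripper": 255,"offset": [-0.048,0.09,0.02],"angular": [0,0,-0.124]}]'

```text
t: 25.5
eef_pos: [0.5617, 0.142, 0.2795]
tool_rot: [-0.002, 0.706, 0.708, -0.0]
contact_force: [0.3, 0.5, -2.1]
gripper_width: 0.301
grasp_force: 40.5
```

Run:
```python
from h import *
plan((.563,.14,.265,90))
w,m=snap('wrist','w15.png'); 
print('screw pred',proj(m,[[.563,.1375,.053]]),'rack x dir', proj(m,[[.563-.015,.1375-.001,.053],[.563+.015,.1375+.001,.053]]))
h=cv2.cvtColor(w,cv2.COLOR_BGR2HSV); k=cv2.inRange(h,(18,90,40),(38,255,255)); k[300:]=0
q=np.argwhere(k); print(q.min(0),q.max(0),len(q))
u0,u1=q[:,1].min(),q[:,1].max()
for v in range(q[:,0].min()-2,q[:,0].max()+3,3): print(v,''.join('B' if k[v,u] and h[v,u,2]>110 else 'b' if k[v,u] else ('g' if h[v,u,1]<70 and h[v,u,2]>50 else '.') for u in range(u0-10,u1+11,2)))
```

```text
t 25.5 at [0.5617 0.142  0.2795] yaw 90.1 F [ 0.3  0.5 -2.1] w 0.301 g 40.5
[0.563, 0.14, 0.265] off [-0.002, 0.0013, 0.0145] ang [-0.003, -0.003, 0.002]
screw pred [[278.64530639 191.84578445]] rack x dir [[260.47860791 192.97394341]
 [296.85046289 190.71455288]]
[ 3 36] [299 479] 1735
1 ...............................................gggggggggggggggggggggggggggggggggggggggggggggggggggggggg..............................................gggggggggggggggggggggggggggggggggggggggggg.........................................
4 ...........................................................gggggggggggggggggggggggggggggggggggggggggggg...............................................ggggggggggggggggggggggggggggggggggggggg...........................................
7 .......................................................................g.gggggggggggggggggggggggggggggg................................................gggggggggggggggggggggggggggggggggg...............................................
10 .....................................................................................gggggggggggggggggg.
[... 22388 characters left out ...]
...........................................................................................gggggggg..........................................gggggggg.......b.....................................................................
298 ................................................................................................ggggggggg...........................................gggggggg............................................................................
301 ................................................................................................gggggggg............................................gggggggg............................................................................
```

Run:
```python
from h import *
w=cv2.imread('pics/w15.png'); v_=w.astype(int).max(2)
for v in range(158,212,2): print(v,' '.join('%3d'%v_[v,u] for u in range(252,312,3)))
```

```text
158  83 105 105 102 104 105 107 108 105 107 103 103 102 103 104 102  66 166 199 200
160  70 103 102 104 107 104 104 106 103 107 104 104 105 107 104 103  67 166 198 195
162  66  94 103 107 108 102 104 109 121 119 111 100 106 106 104 109  69 161 197 198
164  58  67  98 100 104 102 145 190 202 203 192 153 113  99 102 100  91 154 196 196
166  60  51  61  69 115 178 213 218 221 221 219 213 189 118 102 107  97 144 198 197
168  67  53  55  62 161 210 219 218 217 217 218 217 213 176 105 103  96 142 198 200
170  67  46  53  88 131 152 193 189 184 181 179 171 163 144 108 104 101 135 198 195
172  77  53  64  94  99 105 119 128 139 137 146 146 157 166 170 113  98 132 193 192
174  82  55  83 116 117 121 121 180 212 214 218 220 220 223 218 168  95 124 197 198
176  85  54 109 129 128 130 132 164 201 224 227 225 225 225 221 197 100 123 198 199
178  82  58 114 130 130 130 128 129 153 189 222 222 221 221 216 209 127 116 197 194
180  88  69 124 126 123 128 126 124 128 134 187 217 215 218 216 215 152 114 192 193
182  92  77 127 125 125 128 126 126 126 124 144 211 209 210 206 216 168 106 191 193
184 100 
[... 467 characters left out ...]
 116 121 112  56  65 105 105
196 102  59  79 119 124 127 126 127 129 127 129 132 129 130 128  89  49  61 102 104
198 106  67  58 118 129 131 132 128 129 130 130 131 127 128 124  71  56  61 105 102
200 108  69  52 110 130 127 126 125 124 129 130 125 121 124 124  68  46  59 102 107
202 106  69  52 106 127 127 124 125 128 125 125 126 126 122 119  72  45  52 107 106
204 104  69  51  97 117 121 119 125 124 122 121 118 102  94  80  56  49  60 105 102
206 103  73  49  62  67  64  75  97 104 111  98  82  54  50  49  53  50  60 103 105
208 102  79  50  52  42  43  49  55  63  59  56  44  53  50  48  53  50  52 100 108
210 106  90  45  49  53  48  49  54  56  54  51  59  57  57  56  61  53  61 102 105
```

Run:
```python
from h import *
m=optics.camera_model('wrist'); r,p=tool()
W=onz(m,[(279.5,189)],.053)[0]; print('slot',W)
t=np.array([-.0122,.0005,.183]); T=W-down(90).apply(t)
plan((T[0],T[1],.244,90))
```

```text
slot [0.56351411 0.14073593 0.053     ]
t 25.55 at [0.5613 0.143  0.2805] yaw 90.21 F [ 0.1  1.7 -1.6] w 0.297 g 40.5
[np.float64(0.5630141076979697), np.float64(0.15293593204850914), 0.244] off [0.0099, 0.0018, 0.0366] ang [-0.002, -0.004, 0.005]
```

Request:
drive_tool --deltas '[{"gripper": 255,"offset": [0.006,0.001,0.012],"angular": [0,0,0]},{"gripper": 255,"offset": [0.01,0.002,0.025],"angular": [0,0,0]},{"gripper": 255,"offset": [0.01,0.002,0.033],"angular": [0,0,0]},{"gripper": 255,"offset": [0.01,0.002,0.033],"angular": [0,0,0]},{"gripper": 255,"offset": [0.01,0.002,0.033],"angular": [0,0,0]}]'

```text
t: 26.05
eef_pos: [0.5639, 0.1519, 0.2484]
tool_rot: [-0.001, 0.706, 0.708, 0.0]
contact_force: [0.5, -0.7, -1.7]
gripper_width: 0.296
grasp_force: 40.6
```

Request:
drive_tool --deltas '[{"gripper": 255,"offset": [0,0,0],"angular": [0,0,0]},{"gripper": 255,"offset": [0,0,0],"angular": [0,0,0]},{"gripper": 255,"offset": [0,0,0],"angular": [0,0,0]}]'

```text
t: 26.35
eef_pos: [0.5643, 0.1517, 0.249]
tool_rot: [-0.0, 0.706, 0.708, 0.001]
contact_force: [-0.1, 0.4, -2.3]
gripper_width: 0.301
grasp_force: 40.6
```

Run:
```python
from h import *
plan()
w,m=snap('wrist','w16.png'); v_=w.astype(int).max(2)
print('slot pred',proj(m,[[.5635,.1395,.053]]))
for v in range(160,236,2): print(v,' '.join('%3d'%v_[v,u] for u in range(248,316,4)))
```

```text
t 26.35 at [0.5643 0.1517 0.249 ] yaw 90.12 F [-0.1  0.4 -2.3] w 0.301 g 40.6
slot pred [[275.04260817 212.31492692]]
160 121 184 186 186 184 179 180 176 181 178 175 171 166 170 128 118 115
162 106 172 182 187 185 179 179 178 179 176 175 172 167 163  98  97  95
164 107 117 160 176 181 181 181 171 174 166 156 142 134 126  65  63  82
166 104  98 107 112 148 143 136 109  98  86  77  58  54  44  33  42 126
168  78  56  52  48  60  52  47  41  43  39  39  40  45  33  39  44 185
170  47  42  39  35  35  34  43  29  36  42  43  41  40  39  47  42 191
172  41  38  41  38  41  42  48  47  52  53  61  60  64  69  73  74 191
174  36  45  37  45  45  52  68  83  85  89  99  93  95  69  85  86 163
176  45  48  53  52  49  55  57 105 102 103 101 106  96  87 144 162 173
178  49  47  55  56  48  53  51  86 100 100 105 103  98 113 192 197 197
180  51  54  50  51  47  54  53  62 100 103 105 100 100 110 196 194 195
182  49  51  56  53  66  80  84  80  98 104 103 106 103 102 194 194 195
184  52  53  50  53  89 110 116 116 110 106 101 102 101  98 195 193 195
186  49  52  54  88 115 126 128 124 123 163 10
[... 1053 characters left out ...]
  81  77  85  77  80  80  79 102  96  54 103 111  98
218  78  88 107 112  80  83  78  78  77  75  76 115  67  55 103 106 103
220  88  60 127 129  80  79  79  77  84  75  76 111  56  56 106 109 102
222  86  51 126 130  81  78  75  76  82  80  77 107  52  83 106 110 100
224  90  48 121 128  76  79  81  77  77  72  76 105  60  97 104 107 103
226  93  56 121 125  78  81  78  77  79  76  80 103  88  91 127 132 105
228  93  52 116 120  76  76  80  74  76  73  77  73  80  82 177 187 129
230 101  52  68  66  75  81  77  74  85  73  77  72  77  79 177 189 178
232 102  50  50  55  82  78  79  78  78  74  78  72  68  92 176 188 186
234 102  57  54  57  76  83  77  77  74  74  80  73  56  96 171 189 186
```

Request:
drive_tool --deltas '[{"gripper": 255,"offset": [0,-0.002,0.006],"angular": [0,0,0]},{"gripper": 255,"offset": [0,-0.002,0.012],"angular": [0,0,0]},{"gripper": 255,"offset": [0,-0.002,0.012],"angular": [0,0,0]}]'

```text
t: 26.7
eef_pos: [0.5613, 0.1515, 0.2354]
tool_rot: [-0.001, 0.706, 0.708, -0.0]
contact_force: [0.4, -0.3, -2.8]
gripper_width: 0.298
grasp_force: 40.6
```

Request:
drive_tool --deltas '[{"gripper": 255,"offset": [0,0,0.003],"angular": [0,0,0]},{"gripper": 255,"offset": [0,0,0.005],"angular": [0,0,0]},{"gripper": 255,"offset": [0,0,0.005],"angular": [0,0,0]}]'

```text
t: 27.0
eef_pos: [0.562, 0.1518, 0.2313]
tool_rot: [-0.001, 0.706, 0.708, 0.0]
contact_force: [0.1, -0.5, -2.0]
gripper_width: 0.296
grasp_force: 40.6
```

Request:
drive_tool --deltas '[{"gripper": 255,"offset": [0,0,0.002],"angular": [0,0,0]},{"gripper": 255,"offset": [0,0,0.004],"angular": [0,0,0]},{"gripper": 255,"offset": [0,0,0.004],"angular": [0,0,0]}]'

```text
t: 27.3
eef_pos: [0.5619, 0.1518, 0.2273]
tool_rot: [-0.001, 0.706, 0.708, 0.0]
contact_force: [0.1, -0.3, -1.9]
gripper_width: 0.295
grasp_force: 40.6
```

Request:
drive_tool --deltas '[{"gripper": 255,"offset": [0,0,0.002],"angular": [0,0,0]},{"gripper": 255,"offset": [0,0,0.003],"angular": [0,0,0]},{"gripper": 255,"offset": [0,0,0.003],"angular": [0,0,0]}]'

```text
t: 27.6
eef_pos: [0.5623, 0.1522, 0.2256]
tool_rot: [-0.0, 0.706, 0.708, 0.001]
contact_force: [-1.8, -0.5, 5.0]
gripper_width: 0.302
grasp_force: 41.3
```

Request:
drive_tool --deltas '[{"gripper": 255,"offset": [0,0,0.001],"angular": [0,0,0]},{"gripper": 255,"offset": [0,0,0.002],"angular": [0,0,0]},{"gripper": 255,"offset": [0,0,0.002],"angular": [0,0,0]}]'

```text
t: 27.9
eef_pos: [0.5625, 0.1527, 0.2253]
tool_rot: [0.0, 0.706, 0.708, 0.001]
contact_force: [-4.7, -1.1, 17.0]
gripper_width: 0.298
grasp_force: 43.0
```

Run:
```python
from h import *
plan()
w,m=snap('wrist','w17.png'); v_=w.astype(int).max(2)
for v in range(176,250,3): print(v,' '.join('%3d'%v_[v,u] for u in range(240,316,4)))
```

```text
t 27.9 at [0.5625 0.1527 0.2253] yaw 90.15 F [-4.7 -1.1 17. ] w 0.298 g 43.0
176 105 110  52  36  42  41  46  36  35  39  37  47  43  37  44  46  33  44  39
179  98 109  36  42  46  39  45  38  44  36  43  44  42  48  43  47  51  50  50
182 101 105  41  46  42  46  43  50  44  62  76  81  88  85  94  90  77  84  85
185 103  84  52  50  51  51  49  58  53  59  62 105 101 105 103  94  71 130 144
188 105  68  53  52  52  54  50  52  53  55  53  81 102 103 104  99  98 195 194
191  99  77  46  53  54  52  56  72  85  88  81  66  93 103 102  96  84 194 192
194 105  82  54  50  54  64  92 112 115 120 117 103  82 103 100 101  88 193 194
197 105  86  53  52  54 100 119 125 122 125 124 123 115 104  96 103  80 192 191
200 106  91  50  55  91 123 124 124 118 119 117 114 113 108  96  91  73 196 195
203 104  99  45  60 100  95  97 100  93  97  95  96  97  95 121  80  65 132 124
206 103 101  50  93 102 112 118 114 117 119 120 125 127 128 124  74  56 102 107
209  98 101  55 115 131 129 130 132 130 129 131 128 131 128 119  96  59 107 109
212 104 104  49 126 131 131 128 127 127 131 124 125 125 123 120
[... 276 characters left out ...]
 129 120  79  78  80  78  79  77  78 107 121 111  47 107 108
227 103 105  64 114 105  91  76  75  74  82  75  78  74  92 100  94  52 102 105
230 103  99  73  83 102  99  74  81  79  79  81  81  74 104 115  59  52 107 100
233 101 106  77  53 126 116  75  79  79  78  75  77  76 109 121  96  84 106 108
236 102 100  85  52 123 114  77  84  77  81  81  77  79 103 117 101  80 120 130
239 102  99  88  55 118 100  79  81  78  76  76  75  77  96 117  79  79 176 190
242 106 100  94  52 103  85  76  76  75  78  81  78  79  77  61  54  61 174 191
245  98  98 103  52  52  69  80  81  80  83  81  76  79  75  55  58  63 166 189
248  99  96 105  56  61  75  78  89  94  97  97  89  79  75  74  77  89 168 190
```

Request:
drive_tool --deltas '[{"gripper": 255,"offset": [0,0,-0.004],"angular": [0,0,0]},{"gripper": 255,"offset": [0,0,-0.004],"angular": [0,0,0]}]'

```text
t: 28.15
eef_pos: [0.5624, 0.1519, 0.2272]
tool_rot: [-0.0, 0.706, 0.708, 0.001]
contact_force: [0.6, -0.5, -1.5]
gripper_width: 0.298
grasp_force: 40.6
```

Request:
drive_tool --deltas '[{"gripper": 255,"offset": [0,0.0013,0],"angular": [0,0,0.133]},{"gripper": 255,"offset": [-0.0003,0.0025,0],"angular": [0,0,0.267]},{"gripper": 255,"offset": [-0.0006,0.0038,0],"angular": [0,0,0.4]},{"gripper": 255,"offset": [-0.0011,0.005,0],"angular": [0,0,0.533]},{"gripper": 255,"offset": [-0.0016,0.0061,0],"angular": [0,0,0.667]}]'

```text
t: 28.65
eef_pos: [0.5684, 0.1504, 0.2262]
tool_rot: [-0.001, 0.866, 0.499, 0.001]
contact_force: [-0.3, 0.7, -1.8]
gripper_width: 0.297
grasp_force: 40.5
```

Run:
```python
from h import *
plan(); print(bot.get_obs()['torque'].round(2), bot.get_obs()['q'].round(2))
```

```text
t 28.65 at [0.5684 0.1504 0.2262] yaw 59.9 F [-0.3  0.7 -1.8] w 0.297 g 40.5
[ 0.1  -0.24  0.06] [-0.06  0.45 -0.4   1.82  0.21  0.91 -1.08]
```

Request:
drive_tool --deltas '[{"gripper": 255,"offset": [0,0.0013,0],"angular": [0,0,0.133]},{"gripper": 255,"offset": [-0.0003,0.0025,0],"angular": [0,0,0.267]},{"gripper": 255,"offset": [-0.0006,0.0038,0],"angular": [0,0,0.4]},{"gripper": 255,"offset": [-0.0011,0.005,0],"angular": [0,0,0.533]},{"gripper": 255,"offset": [-0.0016,0.0061,0],"angular": [0,0,0.667]}]'

```text
t: 29.15
eef_pos: [0.573, 0.1457, 0.2262]
tool_rot: [-0.001, 0.966, 0.258, 0.001]
contact_force: [1.1, -0.4, -1.7]
gripper_width: 0.297
grasp_force: 40.5
```

Request:
drive_tool --deltas '[{"gripper": 255,"offset": [0,0.0008,0],"angular": [0,0,0.09]},{"gripper": 255,"offset": [-0.0002,0.0017,0],"angular": [0,0,0.178]},{"gripper": 255,"offset": [-0.0004,0.0028,0],"angular": [0,0,0.3]},{"gripper": 255,"offset": [-0.0004,0.0028,0],"angular": [0,0,0.3]}]'

```text
t: 29.55
eef_pos: [0.574, 0.143, 0.2262]
tool_rot: [-0.001, 0.99, 0.144, 0.0]
contact_force: [1.2, 0.5, -1.9]
gripper_width: 0.297
grasp_force: 40.5
```

Run:
```python
from h import *
plan(); print(bot.get_obs()['torque'].round(2), bot.get_obs()['q'].round(2))
```

```text
t 29.55 at [0.574  0.143  0.2262] yaw 16.56 F [ 1.2  0.5 -1.9] w 0.297 g 40.5
[ 0.03 -0.46  0.  ] [-0.17  0.44 -0.23  1.82  0.12  0.9  -1.74]
```

Request:
drive_tool --deltas '[{"gripper": 255,"offset": [0,0.0008,0],"angular": [0,0,0.09]},{"gripper": 255,"offset": [-0.0002,0.0017,0],"angular": [0,0,0.178]},{"gripper": 255,"offset": [-0.0003,0.0025,0],"angular": [0,0,0.267]},{"gripper": 255,"offset": [-0.0003,0.0025,0],"angular": [0,0,0.267]}]'

```text
t: 29.95
eef_pos: [0.5744, 0.1407, 0.2263]
tool_rot: [-0.001, 0.999, 0.041, 0.0]
contact_force: [1.9, -0.4, -4.2]
gripper_width: 0.299
grasp_force: 40.3
```

Run:
```python
from h import *
plan(); print(bot.get_obs()['torque'].round(2), bot.get_obs()['q'].round(2))
```

```text
t 29.95 at [0.5744 0.1407 0.2263] yaw 4.74 F [ 1.9 -0.4 -4.2] w 0.299 g 40.3
[-0.2  -0.64  0.37] [-0.2   0.43 -0.18  1.82  0.1   0.89 -1.92]
```

Request:
drive_tool --deltas '[{"gripper": 255,"offset": [-0.0001,-0.001,0],"angular": [0,0,-0.11]},{"gripper": 255,"offset": [-0.0002,-0.0021,0],"angular": [0,0,-0.222]},{"gripper": 255,"offset": [-0.0002,-0.0021,-0.02],"angular": [0,0,-0.222]},{"gripper": 255,"offset": [-0.0002,-0.0021,-0.04],"angular": [0,0,-0.222]},{"gripper": 255,"offset": [-0.0002,-0.0021,-0.06],"angular": [0,0,-0.222]}]'

```text
t: 30.45
eef_pos: [0.5732, 0.1427, 0.2868]
tool_rot: [-0.001, 0.992, 0.129, -0.001]
contact_force: [0.3, 0.2, -1.9]
gripper_width: 0.302
grasp_force: 40.5
```

Run:
```python
from h import *
plan((.581,.01,.285,52),(.581,-.121,.265,90))
w,m=snap('wrist','w18.png')
im,ms=snap('side','sd18.png')
e=cv2.resize(im[170:205,262:312],None,fx=1,fy=1)
h=cv2.cvtColor(im,cv2.COLOR_BGR2HSV); k=cv2.inRange(h,(18,90,60),(38,255,255))
for nm,S in(('left',(.5628,.1397,.05)),('right',(.581,-.133,.05))):
    u,v=proj(ms,[S])[0].astype(int); print(nm,u,v)
    for y in range(v-11,v+12): print(''.join('%4d'%(im[y,x].max() if k[y,x] else 0) for x in range(u-14,u+15)))
```

```text
t 30.45 at [0.5732 0.1427 0.2868] yaw 14.8 F [ 0.3  0.2 -1.9] w 0.302 g 40.5
[0.581, 0.01, 0.285] off [-0.0264, 0.1303, 0.0016] ang [-0.003, 0.001, -0.827]
[0.581, -0.121, 0.265] off [-0.1032, 0.0807, 0.02] ang [0.0, 0.0, -0.844]
left 281 186
   0   0   0   0   0   0   0   0   0   0   0   0   0   0   0   0   0   0   0   0   0   0   0   0   0   0   0   0   0
   0   0   0   0   0   0   0   0   0   0   0   0   0   0   0   0   0   0   0   0   0   0   0   0   0   0   0   0   0
   0   0   0   0   0   0   0   0   0   0   0   0   0   0   0   0   0   0   0   0   0   0   0   0   0   0   0   0   0
   0   0   0   0   0   0   0   0   0   0   0   0   0   0   0   0   0   0   0   0   0   0   0   0   0   0   0   0   0
   0   0   0   0   0   0   0   0   0   0   0   0   0   0   0   0   0   0   0   0   0   0   0   0   0   0   0   0   0
   0   0   0   0   0   0   0   0   0   0   0   0   0   0   0   0   0   0   0   0   0   0   0   0   0   0   0   0   0
   0   0   0   0   0   0   0   0   0   0   0   0   0   0   0   0   0   0   0   0   0   0   0   0   0   0   0   0   0
   0   0   0   0   0   0   0   0   0  
[... 3838 characters left out ...]
  0   0   0   0   0   0  95 171 204 120 193 145 124 116 116 115 118 128 117 120 147   0   0   0   0   0   0   0   0
   0   0   0   0   0   0   0 111 134 102 123 117 119 117 126 161 190 196 185 146 151   0   0   0   0   0   0   0   0
   0   0   0   0   0   0   0 113 139 110 131 177 190 191 194 217 232 224 212 152   0   0   0   0   0   0   0   0   0
   0   0   0   0   0   0   0   0 101 114 138 195 210 212 211 212 202 183 156 106   0   0   0   0   0   0   0   0   0
   0   0   0   0   0   0   0   0   0  87 107 114 127 143 141 138 116 113   0   0   0   0   0   0   0   0   0   0   0
   0   0   0   0   0   0   0   0   0   0   0   0 105 119 118   0   0   0   0   0   0   0   0   0   0   0   0   0   0
```

Request:
drive_tool --deltas '[{"gripper": 255,"offset": [-0.005,0.026,0],"angular": [0,0,-0.165]},{"gripper": 255,"offset": [-0.01,0.052,0],"angular": [0,0,-0.33]},{"gripper": 255,"offset": [-0.016,0.078,0],"angular": [0,0,-0.495]},{"gripper": 255,"offset": [-0.021,0.104,0],"angular": [0,0,-0.66]},{"gripper": 255,"offset": [-0.026,0.13,0.0],"angular": [0,0,-0.827]}]'

```text
t: 31.05
eef_pos: [0.5806, 0.0093, 0.2849]
tool_rot: [-0.001, 0.898, 0.44, -0.001]
contact_force: [0.1, 0.2, -1.3]
gripper_width: 0.297
grasp_force: 40.5
```

Request:
drive_tool --deltas '[{"gripper": 255,"offset": [-0.02,0.016,0],"angular": [0,0,-0.17]},{"gripper": 255,"offset": [-0.041,0.032,0],"angular": [0,0,-0.34]},{"gripper": 255,"offset": [-0.062,0.048,0],"angular": [0,0,-0.51]},{"gripper": 255,"offset": [-0.083,0.065,0.01],"angular": [0,0,-0.68]},{"gripper": 255,"offset": [-0.103,0.081,0.02],"angular": [0,0,-0.844]}]'

```text
t: 31.55
eef_pos: [0.5807, -0.1217, 0.2648]
tool_rot: [-0.001, 0.706, 0.708, 0.0]
contact_force: [-0.5, 0.6, -2.0]
gripper_width: 0.297
grasp_force: 40.5
```

Request:
drive_tool --deltas '[{"gripper": 255,"offset": [0,0,0.015],"angular": [0,0,0]},{"gripper": 255,"offset": [0,0,0.015],"angular": [0,0,0]},{"gripper": 255,"offset": [0,0,0.015],"angular": [0,0,0]},{"gripper": 255,"offset": [0,0,0.015],"angular": [0,0,0]},{"gripper": 255,"offset": [0,0,0.015],"angular": [0,0,0]}]'

```text
t: 32.05
eef_pos: [0.5818, -0.1195, 0.2519]
tool_rot: [-0.0, 0.708, 0.706, 0.001]
contact_force: [0.9, 0.1, -2.4]
gripper_width: 0.302
grasp_force: 40.5
```

Run:
```python
from h import *
plan(); print(bot.get_obs()['q'].round(2))
w,m=snap('wrist','w19.png'); v_=w.astype(int).max(2)
h=cv2.cvtColor(w,cv2.COLOR_BGR2HSV); k=cv2.inRange(h,(18,90,40),(38,255,255))
print('slot pred',proj(m,[[.581,-.133,.053]]))
for v in range(170,250,2): print(v,' '.join('%4d'%(v_[v,u]*(1 if k[v,u] else -1)) for u in range(240,316,4)))
```

```text
t 32.05 at [ 0.5818 -0.1195  0.2519] yaw 89.88 F [ 0.9  0.1 -2.4] w 0.302 g 40.5
[ 0.39  0.43 -0.38  1.79  0.19  0.96 -0.07]
slot pred [[274.99606494 212.72819073]]
170  -97  -90  -56  -59  -59  -56  -64  -63  -91  -88  -84  -86  -86  -88  -87  -81  -88  -96 -112
172  -99  -87  -52  -49  -52  -49  -56  -46  -73  -86 -100 -100  -96 -108 -106  -99 -175 -178 -156
174  -95  -90  -53  -56  -57  -55  -48  -53  -59  -59  -88  -99 -105 -107 -103 -102 -201 -202 -169
176  -96  -87  -53  -52  -57  -58  -53  -51  -56  -53  -70 -107 -107 -106 -106  -97 -200 -199 -169
178  -91  -87  -52  -50  -55  -52  -51  -64  -79  -75  -67 -107 -104 -104 -110  -94 -200 -200 -173
180  -99  -92  -53  -55  -59  -55  -68   92  107  106   99 -105 -104 -108 -105  -86 -198 -199 -170
182  -95  -91  -48  -51  -54  -64  103  118  123  126  121  164 -107 -105 -102  -71 -199 -200 -173
184  -97  -96  -52  -58  -51   88  122  126  126  127  127  209  168 -101 -102  -70 -198 -199 -172
186  -93  -91  -50  -50  -69  117  123  122  121  121  124  204  201 -121 -102  -70 -199 -198 -173
188  -95  -93  -52  -48   85  105  101  108 
[... 2324 characters left out ...]
87 -180
236 -103  -98  -95  -95  -99  -91  -82  -81  -83  -79  -81  -76  -79 -109 -186 -176 -181 -183 -176
238 -104  -97  -97  -97 -101  -95  -79  -80  -82  -80  -80  -79  -79  -99 -186 -179 -179 -183 -175
240 -102 -101  -97  -97 -100  -90  -81  -82  -81  -83  -79  -80  -78  -92 -185 -177 -179 -182 -179
242 -100 -103  -98  -98  -99  -91  -75  -82  -82  -78  -84  -81  -79  -85 -185 -179 -178 -185 -176
244 -103 -102  -97  -99  -98  -83  -76  -80  -82  -81  -83  -78  -77  -83 -189 -180 -180 -186 -179
246  -99  -98  -98  -96  -97  -83  -82  -89  -92   93   90   87  -80  -79 -185 -176 -179 -186 -178
248 -101 -102 -100  -95  -95  -73  -69  -88   92   93   92   88   80  -68 -176 -177 -178 -183 -179
```

Request:
drive_tool --deltas '[{"gripper": 255,"offset": [0.002,-0.002,0],"angular": [0,0,0]},{"gripper": 255,"offset": [0.002,-0.002,0.006],"angular": [0,0,0]},{"gripper": 255,"offset": [0.002,-0.002,0.012],"angular": [0,0,0]},{"gripper": 255,"offset": [0.002,-0.002,0.012],"angular": [0,0,0]},{"gripper": 255,"offset": [0.002,-0.002,0.012],"angular": [0,0,0]}]'

```text
t: 32.6
eef_pos: [0.5792, -0.1186, 0.2388]
tool_rot: [-0.001, 0.708, 0.706, 0.0]
contact_force: [0.0, 0.4, -2.4]
gripper_width: 0.298
grasp_force: 40.5
```

Run:
```python
from h import *
plan((.5795,-.1173,.238,90),(.5795,-.1173,.228,90))
w,m=snap('wrist','w20.png'); v_=w.astype(int).max(2)
print('slot pred',proj(m,[[.58,-.1294,.053]]))
for v in range(196,244,2): print(v,' '.join('%4d'%v_[v,u] for u in range(248,304,4)))
```

```text
t 32.6 at [ 0.5792 -0.1186  0.2388] yaw 89.78 F [ 0.   0.4 -2.4] w 0.298 g 40.5
[0.5795, -0.1173, 0.238] off [0.0013, 0.0003, 0.0008] ang [-0.001, -0.002, -0.005]
[0.5795, -0.1173, 0.228] off [0.0, 0.0, 0.01] ang [0.0, 0.0, 0.0]
slot pred [[277.70753496 214.89965687]]
196   88   53   67  102  102  100   99  101  101   97   96  109  117  111
198   90   54   90  126  124  126  128  123  121  124  123  158  193  187
200   91   51  109  132  135  138  131  133  133  134  132  139  213  206
202   95   49  121  131  132  130  133  130  130  129  129  132  150  198
204   89   57  127  126  132  129  126  128  128  129  125  127  124  149
206   90   53  131  130  129  128  129  126  126  130  126  125  124  120
208   98   61  130  129  128  132  120  126  123  128  120  122  123  121
210   94   62  129  123  127  129  128  125  128  126  119  113  120  122
212   93   61  129  127  117  118  116  117  116  122  120  125  129  122
214   95   63  132  129   88   86   82   85   87   85   85  123  129  128
216   95   62  127  119   79   79   83   76   77   78   77  112  120  130
218   92   68  12
[... 244 characters left out ...]
  83   80   80   82  113  131   69
226   95   81   53  123   80   80   82   77   86   76   77  108  129   80
228   92   82   54  123   81   79   79   83   84   79   73  104  129  100
230   93   84   52  120   79   81   84   79   79   81   80   99  129  102
232   97   89   52   89   80   80   80   84   77   78   78   91  110   98
234   94   93   51   60   76   84   78   81   76   81   85   85  127  137
236   96   92   57   65   79   79   82   85   79   79   82  103  181  183
238   97   94   89   85   80   83   79   82   85   81   78   99  188  187
240   97   95   91   94   77   82   74   81   83   83   77   93  187  185
242   98   95   98   91   83   84   79   79   82   81   82   87  185  187
```

Request:
drive_tool --deltas '[{"gripper": 255,"offset": [0.001,0,0.002],"angular": [0,0,0]},{"gripper": 255,"offset": [0.001,0,0.005],"angular": [0,0,0]},{"gripper": 255,"offset": [0.001,0,0.008],"angular": [0,0,0]},{"gripper": 255,"offset": [0.001,0,0.011],"angular": [0,0,0]},{"gripper": 255,"offset": [0.001,0,0.011],"angular": [0,0,0]}]'

```text
t: 33.15
eef_pos: [0.579, -0.1176, 0.2276]
tool_rot: [-0.001, 0.708, 0.706, 0.0]
contact_force: [-0.8, 0.2, -1.9]
gripper_width: 0.299
grasp_force: 40.5
```

Request:
drive_tool --deltas '[{"gripper": 255,"offset": [0,0.0013,0],"angular": [0,0,0.133]},{"gripper": 255,"offset": [-0.0003,0.0025,0],"angular": [0,0,0.267]},{"gripper": 255,"offset": [-0.0006,0.0038,0],"angular": [0,0,0.4]},{"gripper": 255,"offset": [-0.0011,0.005,0],"angular": [0,0,0.533]},{"gripper": 255,"offset": [-0.0016,0.0061,0],"angular": [0,0,0.667]}]'

```text
t: 33.65
eef_pos: [0.5853, -0.1194, 0.2282]
tool_rot: [-0.001, 0.868, 0.496, 0.0]
contact_force: [-0.8, -0.4, -1.9]
gripper_width: 0.299
grasp_force: 40.5
```

Request:
drive_tool --deltas '[{"gripper": 255,"offset": [0,0.0013,0],"angular": [0,0,0.133]},{"gripper": 255,"offset": [-0.0003,0.0025,0],"angular": [0,0,0.267]},{"gripper": 255,"offset": [-0.0006,0.0038,0],"angular": [0,0,0.4]},{"gripper": 255,"offset": [-0.0011,0.005,0],"angular": [0,0,0.533]},{"gripper": 255,"offset": [-0.0016,0.0061,0],"angular": [0,0,0.667]}]'

```text
t: 34.15
eef_pos: [0.5899, -0.1235, 0.2281]
tool_rot: [-0.001, 0.967, 0.255, 0.0]
contact_force: [-0.1, -0.1, -1.4]
gripper_width: 0.297
grasp_force: 40.5
```

Request:
drive_tool --deltas '[{"gripper": 255,"offset": [0,0.0008,0],"angular": [0,0,0.09]},{"gripper": 255,"offset": [-0.0002,0.0017,0],"angular": [0,0,0.178]},{"gripper": 255,"offset": [-0.0004,0.0028,0],"angular": [0,0,0.3]},{"gripper": 255,"offset": [-0.0004,0.0028,0],"angular": [0,0,0.3]}]'

```text
t: 34.55
eef_pos: [0.5911, -0.1259, 0.2282]
tool_rot: [-0.001, 0.99, 0.141, 0.0]
contact_force: [-0.7, 0.7, -2.3]
gripper_width: 0.299
grasp_force: 40.4
```

Request:
drive_tool --deltas '[{"gripper": 255,"offset": [0,0.0008,0],"angular": [0,0,0.09]},{"gripper": 255,"offset": [-0.0002,0.0017,0],"angular": [0,0,0.178]},{"gripper": 255,"offset": [-0.0003,0.0025,0],"angular": [0,0,0.267]},{"gripper": 255,"offset": [-0.0003,0.0025,0],"angular": [0,0,0.267]}]'

```text
t: 34.95
eef_pos: [0.5916, -0.1284, 0.2282]
tool_rot: [-0.001, 0.999, 0.038, 0.0]
contact_force: [-0.1, 1.0, -2.5]
gripper_width: 0.299
grasp_force: 40.4
```

Run:
```python
from h import *
plan(); print(bot.get_obs()['torque'].round(2), bot.get_obs()['q'].round(2))
```

```text
t 34.95 at [ 0.5916 -0.1284  0.2282] yaw 4.4 F [-0.1  1.  -2.5] w 0.299 g 40.4
[ 0.21 -0.28  0.34] [ 0.14  0.44 -0.04  1.8   0.02  0.9  -1.4 ]
```

Request:
drive_tool --deltas '[{"gripper": 255,"offset": [-0.0001,-0.001,0],"angular": [0,0,-0.11]},{"gripper": 255,"offset": [-0.0002,-0.0021,0],"angular": [0,0,-0.222]},{"gripper": 255,"offset": [-0.0002,-0.0021,-0.02],"angular": [0,0,-0.222]},{"gripper": 255,"offset": [-0.0002,-0.0021,-0.05],"angular": [0,0,-0.222]},{"gripper": 255,"offset": [-0.0002,-0.0021,-0.09],"angular": [0,0,-0.222]}]'

```text
t: 35.45
eef_pos: [0.5899, -0.1269, 0.3176]
tool_rot: [-0.001, 0.992, 0.126, -0.002]
contact_force: [-0.0, -1.1, -2.7]
gripper_width: 0.296
grasp_force: 40.4
```

Run:
```python
from h import *
plan((.61,.09,.317,14.4),(.6363,.2975,.317,14.4),(.6363,.2975,.195,14.4))
im,ms=snap('side','sd21.png')
h=cv2.cvtColor(im,cv2.COLOR_BGR2HSV); k=cv2.inRange(h,(18,90,60),(38,255,255))
u,v=proj(ms,[(.58,-.1294,.05)])[0].astype(int)
for y in range(v-11,v+13): print(''.join('%4d'%(im[y,x].max() if k[y,x] else 0) for x in range(u-10,u+13)))
```

```text
t 35.45 at [ 0.5899 -0.1269  0.3176] yaw 14.43 F [-0.  -1.1 -2.7] w 0.296 g 40.4
[0.61, 0.09, 0.317] off [0.0735, -0.205, 0.0009] ang [-0.003, 0.004, 0.001]
[0.6363, 0.2975, 0.317] off [0.0771, -0.1944, 0.0] ang [0.0, 0.0, 0.0]
[0.6363, 0.2975, 0.195] off [0.0, 0.0, 0.122] ang [0.0, 0.0, 0.0]
   0   0   0   0   0   0   0   0   0   0   0   0   0   0   0   0   0   0   0   0   0   0   0
   0   0   0   0   0   0   0   0   0   0   0   0   0   0   0   0   0   0   0   0   0   0   0
   0   0   0   0   0   0   0   0   0   0   0   0   0   0   0   0   0   0   0   0   0   0   0
   0   0   0   0   0   0   0   0   0   0   0   0   0   0   0   0   0   0   0   0   0   0   0
   0   0   0   0   0   0   0   0   0   0   0   0   0   0   0   0   0   0   0   0   0   0   0
   0   0   0   0   0   0   0   0   0   0   0   0   0   0   0   0   0   0   0   0   0   0   0
   0   0   0   0   0   0   0   0   0   0   0 189   0   0   0   0   0   0   0   0   0   0   0
   0   0   0   0   0   0   0   0   0 199 220 239 168   0   0   0   0   0   0   0   0   0   0
   0   0   0   0   0   0   0   0   0 225 220 213 134 162   0  
[... 725 characters left out ...]
2 135 130 128 121 117 119 120 116   0   0   0   0
   0   0   0 111 132 122 145 114 122 130 137 135 133 135 131 124 125 125   0   0   0   0   0
   0   0   0  94 125 133 116 119 115 123 131 140 128 138 131 132 128 121   0   0   0   0   0
   0   0   0  77 120 133 134 131 118 115 123 135 114 130 133 130 126 106   0   0   0   0   0
   0   0   0   0 105 127 131 134 128 120 112 124 124 134 132 130 116  77   0   0   0   0   0
   0   0   0   0   0 108 122 131 131 127 120 122 129 129 130 125 100   0   0   0   0   0   0
   0   0   0   0   0   0  96 115 123 128 129 132 132 127 111  96   0   0   0   0   0   0   0
   0   0   0   0   0   0   0   0  96 110 110 111 108 104   0   0   0   0   0   0   0   0   0
```

Right screw is turned like the left. Now to the pot.

Request:
drive_tool --deltas '[{"gripper": 255,"offset": [0.015,-0.041,0],"angular": [0,0,0]},{"gripper": 255,"offset": [0.029,-0.082,0],"angular": [0,0,0]},{"gripper": 255,"offset": [0.044,-0.123,0],"angular": [0,0,0]},{"gripper": 255,"offset": [0.059,-0.164,0],"angular": [0,0,0]},{"gripper": 255,"offset": [0.074,-0.205,0],"angular": [0,0,0]}]'

```text
t: 36.0
eef_pos: [0.6123, 0.0915, 0.3187]
tool_rot: [-0.001, 0.992, 0.125, 0.0]
contact_force: [1.3, -0.3, -2.6]
gripper_width: 0.296
grasp_force: 40.4
```

Request:
drive_tool --deltas '[{"gripper": 255,"offset": [0.016,-0.04,0],"angular": [0,0,0]},{"gripper": 255,"offset": [0.032,-0.08,0],"angular": [0,0,0]},{"gripper": 255,"offset": [0.048,-0.12,0],"angular": [0,0,0]},{"gripper": 255,"offset": [0.064,-0.16,0],"angular": [0,0,0]},{"gripper": 255,"offset": [0.077,-0.194,0],"angular": [0,0,0]}]'

```text
t: 36.5
eef_pos: [0.6391, 0.2996, 0.3187]
tool_rot: [-0.001, 0.992, 0.126, 0.0]
contact_force: [0.8, 0.2, -2.4]
gripper_width: 0.302
grasp_force: 40.4
```

Request:
drive_tool --deltas '[{"gripper": 255,"offset": [0,0,0],"angular": [0,0,0]},{"gripper": 255,"offset": [0,0,0],"angular": [0,0,0]},{"gripper": 255,"offset": [0,0,0],"angular": [0,0,0]}]'

```text
t: 36.8
eef_pos: [0.6397, 0.2953, 0.3186]
tool_rot: [-0.0, 0.992, 0.124, 0.0]
contact_force: [0.4, -0.7, -1.5]
gripper_width: 0.297
grasp_force: 40.5
```

Run:
```python
from h import *
plan((.6363,.2975,.195,14.4))
w,m=snap('wrist','w22.png'); g=w.astype(int)
a=np.linspace(0,2*np.pi,12,endpoint=False); rim=np.c_[.6245+.033*np.cos(a),.2945+.033*np.sin(a),0*a+.09]
print('rim',proj(m,rim).round(0).tolist(),'tip px 277,214.5')
for v in range(130,270,5): print(v,' '.join('%3d'%g[v,u].max() for u in range(200,356,6)))
```

```text
t 36.8 at [0.6397 0.2953 0.3186] yaw 14.21 F [ 0.4 -0.7 -1.5] w 0.297 g 40.5
[0.6363, 0.2975, 0.195] off [-0.0028, -0.003, 0.1236] ang [-0.0, -0.0, -0.004]
rim [[284.0, 165.0], [263.0, 165.0], [245.0, 176.0], [235.0, 193.0], [236.0, 213.0], [247.0, 229.0], [265.0, 238.0], [284.0, 238.0], [302.0, 228.0], [312.0, 212.0], [312.0, 192.0], [302.0, 175.0]] tip px 277,214.5
130 161 160 162 161 163 164 164 161 158 157 159 167 171 171 172 168 166 164 168 165 166 168 173 175 171 169
135 165 166 165 164 161 163 162 162 167 164 163 162 159 161 167 168 169 169 166 167 163 166 166 168 172 178
140 164 168 170 170 166 166 164 161 166 168 165 160 164 166 162 160 160 166 166 169 169 165 164 161 164 165
145 154 155 161 164 167 173 170 169 168 165 164 167 169 164 164 166 163 162 160 166 166 167 167 168 164 159
150 152 151 156 155 155 156 156 160 166 169 169 148 148 163 166 168 167 163 160 164 159 159 169 169 165 164
155 160 157 153 157 155 159 161 160 160 138  97  87  95  88 124 160 164 165 166 167 159 161 159 160 161 167
160 161 163 161 163 161 160 157 161 147 102 154 194 168 130  90  99 159 163 165 16
[... 1593 characters left out ...]
  74  68  72  96  93  93  93  90  92  90  92  91  85
240 149 173 172 173 166 162 156 161 165 163 136  66  67  75  70  68  93  89  89  97  91  94  92  89  94  93
245 113 109 127 166 174 173 172 161 159 158 119  73  82  84  74  68  88  91  93  95  93  87  94  95  92  88
250 117 110 111 111 115 150 168 163 162 137  49  41  49  81  51  43  51  91  93  89  93  91  94  92  94  96
255  81 127 130 111 104 107 109 120 150  38  38  44  43  37  43  40  41  64  92  97  97  95  94  92  93  93
260  76  79  76  97 134  83  80  38 103  29  43  40  40  47  42  41  44  42  46  76  82  91  96  97  95  99
265  79  82  80  77  82  77  80  24  95  34  39  44  39  42  38  42  42  33  41  65  77  85  92  93  95 100
```

Run:
```python
from h import *
m=optics.camera_model('wrist')
c=toolray(m,[(269,200.5)],.2286)[0]; print('pot in tool',c,'shift',c-[-.0122,.0005,.2286], onz(m,[(269,200.5)],.09))
```

```text
pot in tool [-0.01303325 -0.00701014  0.2286    ] shift [-8.33246821e-04 -7.51013509e-03  2.77555756e-17] [[0.62551006 0.29862417 0.09      ]]
```

Request:
drive_tool --deltas '[{"gripper": 255,"offset": [-0.001,-0.007,0],"angular": [0,0,0]},{"gripper": 255,"offset": [-0.001,-0.007,0.02],"angular": [0,0,0]},{"gripper": 255,"offset": [-0.001,-0.007,0.045],"angular": [0,0,0]},{"gripper": 255,"offset": [-0.001,-0.007,0.07],"angular": [0,0,0]},{"gripper": 255,"offset": [-0.001,-0.007,0.09],"angular": [0,0,0]}]'

```text
t: 37.35
eef_pos: [0.6362, 0.303, 0.2277]
tool_rot: [-0.001, 0.992, 0.124, -0.0]
contact_force: [0.0, -0.9, -1.2]
gripper_width: 0.297
grasp_force: 40.5
```

Request:
drive_tool --deltas '[{"gripper": 255,"offset": [0,0,0.01],"angular": [0,0,0]},{"gripper": 255,"offset": [0,0,0.02],"angular": [0,0,0]},{"gripper": 255,"offset": [0,0,0.03],"angular": [0,0,0]},{"gripper": 255,"offset": [0,0,0.03],"angular": [0,0,0]}]'

```text
t: 37.75
eef_pos: [0.6362, 0.3035, 0.1979]
tool_rot: [-0.0, 0.992, 0.124, -0.001]
contact_force: [-1.1, -0.3, -2.1]
gripper_width: 0.298
grasp_force: 40.5
```

Request:
drive_tool --deltas '[{"gripper": 255,"offset": [0,0,0.005],"angular": [0,0,0]},{"gripper": 160,"offset": [0,0,0.005],"angular": [0,0,0]},{"gripper": 60,"offset": [0,0,0.005],"angular": [0,0,0]},{"gripper": 0,"offset": [0,0,0.005],"angular": [0,0,0]},{"gripper": 0,"offset": [0,0,0.005],"angular": [0,0,0]}]'

```text
t: 38.25
eef_pos: [0.6369, 0.3039, 0.1945]
tool_rot: [-0.001, 0.992, 0.124, 0.001]
contact_force: [-0.5, 0.4, 0.5]
gripper_width: 0.866
grasp_force: 0.0
```

Request:
drive_tool --deltas '[{"gripper": 0,"offset": [0,0,-0.01],"angular": [0,0,0]},{"gripper": 0,"offset": [0,0,-0.03],"angular": [0,0,0]},{"gripper": 0,"offset": [0,0,-0.06],"angular": [0,0,0]},{"gripper": 0,"offset": [0,0,-0.1],"angular": [0,0,0]},{"gripper": 0,"offset": [0,0,-0.14],"angular": [0,0,0]}]'

```text
t: 38.75
eef_pos: [0.6364, 0.3034, 0.336]
tool_rot: [-0.001, 0.992, 0.124, 0.0]
contact_force: [0.3, 0.1, -0.8]
gripper_width: 0.998
grasp_force: 0.0
```

Request:
drive_tool --deltas '[{"gripper": 0,"offset": [-0.04,0,0],"angular": [0,0,0]},{"gripper": 0,"offset": [-0.08,0,0],"angular": [0,0,0]},{"gripper": 0,"offset": [-0.1,0,0],"angular": [0,0,0]},{"gripper": 0,"offset": [-0.1,0,0],"angular": [0,0,0]},{"gripper": 0,"offset": [-0.1,0,0],"angular": [0,0,0]}]'

```text
t: 39.25
eef_pos: [0.54, 0.2791, 0.335]
tool_rot: [-0.001, 0.992, 0.124, 0.001]
contact_force: [0.5, 0.3, 0.3]
gripper_width: 0.998
grasp_force: 0.0
```

Run:
```python
from h import *
plan()
im,m=snap('scene','sc23.png'); w,mw=snap('wrist','w23.png'); sd,ms=snap('side','sd23.png')
def woodmask(i):
    h=cv2.cvtColor(i,cv2.COLOR_BGR2HSV); return ((h[...,2]<110)&(h[...,2]>30)&(h[...,1]>110)&(h[...,0]<20)).astype(np.uint8)
for nm,i,mm in(('scene',im,m),('wrist',w,mw),('side',sd,ms)):
    u,v=proj(mm,[[.625,.298,.11]])[0].astype(int); print(nm,u,v)
    k=woodmask(i)
    s=4 if nm=='wrist' else 2; R_=20*s//1
    for y in range(max(0,v-16*s),min(420,v+14*s),s): print(''.join('#' if k[y,x] else ('w' if i[y,x].min()>130 else 'g' if int(i[y,x].max())-int(i[y,x].min())<30 else '.') for x in range(max(0,u-20*s),min(560,u+20*s),s)))
```

```text
t 39.25 at [0.54   0.2791 0.335 ] yaw 14.24 F [0.5 0.3 0.3] w 0.998 g 0.0
scene 387 227
######.##gggggggggggwwwwww..............
#########ggggggggggggwwwww..............
##########gggggggggggwwwww..............
#########gggggggggwwwwwwww..............
##########gggggwwwwwwwwwww..............
##########gggggggg.##.gggww.............
##########ggggggg#####.ggg..............
##########ggggggg######ggg..............
##########.......######.................
###########.....#######.................
##########......#######.................
##########......#######.................
########........######..................
#####...........######..................
..#............g######gw................
..............wg######ggw...............
..............gg######gggw..............
...........##wgg.#####gggg..............
..........###wgggg#..gggggw.............
..........###gwgggggggggggw.............
...........##gwggggggggggg..............
..........##.ggwgggggggggw..............
.........###ggggwgggggggw...............
.........###gggggwwwggww................
.........###ggggggggwwgg....
[... 2003 characters left out ...]
...
.............#...#......................
..............#####.....................
..............#####.....................
..............#####gggww................
...............#####ggggw...............
...............#####gggggw..............
www............#####gggggw..............
wwww...........g#####ggggw..............
wwww...........g####.gggww..............
gwww...........gggg.ggwwgg..............
ggww...........gggggwgggg...............
gggw...........gggggggggg...............
ggggw..........gggggggggg...............
ggggg..........gggggggggg...............
ggggg..........gggggggggg...............
ggggg..........gggggggggg...............
ggggg..........ggggggggg................
```

```bash
python3 -c "
from station import bot
print(bot.hand_in())"
```

```text
the job is handed in; nothing more can be done
None
```

The job is handed in, though the station returned no verdict. Both bars are flat in the tray, the bolt is against its stop, and both lock screws are turned to theirs. The key stands blade down in the pot with the gripper clear.

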